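Lay out four locks on their silhouette pads

TASK

Four locks wait on the key-cutting bench for re-keying: a large padlock, a small padlock, an oval cylinder and a round cylinder. Lay each one flat on the white pad that shows its own silhouette, covering it and pointing the same way (padlock shackles on the drawn shackles); the small padlock has been left on the large one's pad, so that pad must be freed first. Set the locks down rather than dropping them, let go of them all, and leave the oil bottle and the screwdriver where they are.

Things in the scene. Friction and masses are not known exactly. Their poses are not given: they have to be found in the camera images.
- large_padlock_center (a point): large padlock lying flat: brass body 46 (x) x 52 (y) x 22 mm high, with a steel U-shackle (8 mm bar, 42 mm wide over all) sticking out 38 mm on the +x side. The point is the centre of the brass BODY, half-way up (11 mm over its underside); z is up as it lies. Grasp the body across its 52 mm, along y. 0.35 kg.
- small_padlock_center (a point): small padlock lying flat, same kind as the large one: brass body 32 (x) x 34 (y) x 18 mm high, steel U-shackle (6 mm bar, 28 mm wide over all) sticking out 26 mm on the +x side. The point is the centre of the brass BODY, half-way up (9 mm over its underside); z is up as it lies. Grasp the body across its 34 mm, along y. It starts lying on the large padlock's pad, so that its underside is then 4 mm above the bench. 0.13 kg.
- oval_cylinder_center (a point): oval door-lock cylinder lying on its flat side: steel bar 64 (x) x 33 (y) x 17 mm high with rounded long sides and a 10 mm cut-out in the middle of one long side holding a brass cam. The point is its centre, half-way up (8.5 mm over its underside); z is up as it lies. Grasp it across its 33 mm, along y. Either way round (half turn) is right on its pad. 0.2 kg.
- round_cylinder_center (a point): round rim-lock cylinder standing face up: steel disc 40 mm in diameter, 24 mm high, straight-sided for the lower 21 mm, brass key plug on top. The point is its centre, half-way up (12 mm over its underside). Any turn about the vertical is right. 0.18 kg.
- pad_large: fixed white plastic pad, 110 (x) x 85 (y) x 4 mm, with a flat black silhouette printed on its top face; origin: centre of the pad's underside (its top is 4 mm higher). Silhouette of the large padlock, centred on the pad as a whole, shackle towards the pad's +x: the outline of the brass body is centred 19 mm to the -x side of the pad's origin. At the start the small padlock lies on this pad.
- pad_small: fixed white plastic pad, 110 (x) x 85 (y) x 4 mm, with a flat black silhouette printed on its top face; origin: centre of the pad's underside (its top is 4 mm higher). Silhouette of the small padlock, centred on the pad as a whole, shackle towards the pad's +x: the outline of the brass body is centred 13 mm to the -x side of the pad's origin.
- pad_oval: fixed white plastic pad, 110 (x) x 85 (y) x 4 mm, with a flat black silhouette printed on its top face; origin: centre of the pad's underside (its top is 4 mm higher). Silhouette of the oval cylinder: a 66 x 35 mm rectangle, long along the pad's x, centred on the origin.
- pad_round: fixed white plastic pad, 110 (x) x 85 (y) x 4 mm, with a flat black silhouette printed on its top face; origin: centre of the pad's underside (its top is 4 mm higher). Silhouette of the round cylinder: a 42 mm disc centred on the origin.
- oil_bottle: bystander: small loose white oil bottle with a black cap, 32 mm in diameter, 70 mm high, standing to the robot's right of the work. Origin: centre of its underside. Leave it alone.
- screwdriver: bystander: loose black-handled screwdriver about 180 mm long, lying to the robot's left of the work, roughly along x; its origin is on its axis near the bench. Leave it alone.

How it is judged:
By the outcome, as a careful person would: the job done as asked, in the order asked, and still so for the second after the job is handed in, with the robot touching nothing.
It also fails if it takes over 104 s, if anything falls off the work surface, if the arm or the gripper's body presses on something with over 40 N, if the wrist force passes 120 N, or if a joint passes its speed limit or range.

ROBOT

A 6-joint arm with a two-finger parallel gripper is mounted at the origin on the work surface. World frame = base frame: x ahead of the robot, y to its left, z up, the work surface at z = 0. Lengths are in m, angles in rad, forces in N, time in s.
With the tool pointing down it reaches from about 0.3 to 0.775 m from the base axis. Payload 14.6 kg.
Tool frame: the origin (TCP) lies on the centre line of the jaws, within the pads' length; the fingertips stand 19 mm ahead of it and the grasp point (between the pads) is the TCP (ctrl.tip_reach is the distance from the TCP to the fingertips, in m); x points along the fingers, y is the direction in which the jaws open and shut, and the axes are right-handed (so a half turn about x gives the same grasp; the last joint's range is limited). The gripper opens to 94 mm and grips with 3 to 60 N. Pads are 16 mm wide; open, the fingers measure 119 mm over their backs; the gripper's body (75 mm by 177 mm) begins 78 mm behind the grasp point.
Start: joints at [-1.233, 0.3, 1.521, -0, 1.321, -0.067], TCP at [0.217, -0.506, 0.224] pointing down, gripper open.
Joint ranges: [-3.03, 3.03], [-0.79, 2.21], [0.23, 2.52], [-1.04, 4.18], [0, 3.07], [-2.55, 2.55]. Speed limits (rad/s): [2.22, 2.22, 2.57, 3.14, 3.14, 3.14].

INTERFACE

Orientations are given as [roll, pitch, yaw] about the fixed x, y, z axes, in that order (R = Rz(yaw) Ry(pitch) Rx(roll)).
In Python, from station import ctrl, optics, models gives the robot as it stands. The module is installed in compiled form; this text tells all that it offers.
- The arm moves only by the tool arm_command, never from a script. Its argument "deltas" is a list of rows, each an object with "translation": the shift along the tool's x, y, z in units of 25 mm (1.0 is 25 mm), a list of three; "turn": the turn, a rotation vector about the tool's x, y, z in units of 5 degrees (1.0 is 5 degrees), a list of three. In form: [{"translation": [x, y, z], "turn": [rx, ry, rz]}, ...]. A call has 1 to 12 rows; each row is the pose to reach, as a shift and turn from the pose commanded when the call began, along the tool's axes at that moment; what a row does not reach only later rows make up. A row lasts 1/12 s, in which the tool goes at most 41.7 mm and 7.16 degrees, less where a joint would pass 70% of its speed; a pose out of reach is approached as far as the arm can. A call with a gripper value outside its range is refused whole. "gripper" is the finger opening in mm, from 0 to 94, set as the call begins (left out, the last holds). The fingers move at their own pace and stop on an object; "force" is the grip in N (left out, the last holds). Time passes only in rows, so rows that repeat a pose let the fingers close. It gives the time, the measured TCP pose, the force and the opening at its end, in the units of the state.
- ctrl.get_obs(): the state, without advancing time (a new reading comes with each control period).
- optics.camera(name): name is "scene" or "top"; returns the picture (420x560x3 uint8, red, green, blue); there is no depth.
- optics.get_calibration(name): a dict with "K" (3x3 intrinsics, pixels), "k1" (the pictures are not rectified: a ray, as slopes to the right and down, at radius r is drawn at 1 + k1 r^2 times it, then the intrinsics apply), "origin" and "orientation" of the camera in the world. Camera axes: x right, y down, z forward; pixel columns grow to the right and rows downward; lengths in m; the calibration is good to about 2 mm. A picture is of the moment at which its call begins. get_calibration takes no time and is no camera call.
- ctrl.hand_in(): hands the job in, once; it reports no verdict.
Trained networks look in the newest picture that a camera, given by its name, has taken for a name from the list of things; names that differ only in an ending like _2 or _b are one class to them, and where a whole thing is asked for, a point or a joint stands for the part that bears it (a point fixed in the world has none). Each returns a list of dicts, best first, with "score" (0 to 1); they miss things now and then, are a little off and sometimes report something else, mostly with a low value. They report only what shows in the picture. A call takes as long as a camera call.
- models.look_for(target, camera): "box" ([left, top, right, bottom] in pixels, round what is visible of it).
- models.cut_out(target, camera): "pixels" (420x560 bool, what is visible of it) and "box" ([left, top, right, bottom] in pixels, round what is visible of it).
- models.mark_of(target, camera): "at" ([column, row] in pixels: a listed point, or the origin of a listed thing).
The state is a dict: "time_s": time; "qpos": joint angles; "joint_vel": joint speeds; "tau": joint torques, N m; "ee_pos": TCP position; "eef_rot": TCP orientation; "force": force on the tool from outside, world axes, zero at the start; "moment": the same for the moment, N m; "grip_width": finger opening in m.
Only numpy, scipy, OpenCV 4.12 (cv2) and the standard library are available. Lean on these libraries where they do the work, as an engineer would, in place of code of your own. Each camera call takes 0.05 s, during which the arm holds its last target.

## Working session

There is one attempt and no reset: what is moved stays moved. The work goes in short steps, Python scripts to look and compute and a tool call to move; the robot and the scene stay as the last step left them, time stands still between calls to the robot, and variables do not carry over. Pictures are saved under pics/ and viewed, and the job is handed in when it is done.

Besides the shell and the picture viewer there is one more tool, called after "Call:" as name([rows], argument=value, ...), one row to a line, values as JSON. arm_command: Moves the arm, as the interface text tells. Its arguments: {"type":"object","properties":{"deltas":{"type":"array"},"gripper":{"type":"number"},"force":{"type":"number"}},"required":["deltas"]}

```bash
mkdir -p pics; python3 - <<'E'
from station import ctrl, optics, models
import cv2
for n in ("scene","top"):
    im=optics.camera(n); cv2.imwrite(f"pics/{n}0.png",im[:,:,::-1]); print(optics.get_calibration(n))
print(ctrl.get_obs(), ctrl.tip_reach)
E
```

```text
{'K': array([[449.89705235,   0.        , 286.45214895],
       [  0.        , 449.89705235, 209.88014558],
       [  0.        ,   0.        ,   1.        ]]), 'k1': -0.04008836223671027, 'origin': array([ 0.9591401 , -0.51753759,  0.92074921]), 'orientation': array([-2.51747399, -0.01855326,  0.74488501])}
{'K': array([[387.51954909,   0.        , 287.08503422],
       [  0.        , 387.51954909, 225.32391606],
       [  0.        ,   0.        ,   1.        ]]), 'k1': -0.10579614852603322, 'origin': array([ 0.40352645, -0.02706635,  0.91313152]), 'orientation': array([-2.9920365 ,  0.0194493 , -1.58582003])}
{'time_s': 0.1, 'qpos': array([-1.23263073e+00,  3.00408866e-01,  1.52145736e+00, -1.99480384e-05,
        1.32073702e+00, -6.66222737e-02]), 'joint_vel': array([-1.58515764e-03, -4.87547657e-08,  1.08679368e-04, -4.10511223e-04,
       -6.85919078e-04, -1.14176199e-03]), 'tau': array([ 1.55457914e-03, -5.32649946e+01, -3.53286195e+01,  7.10146339e-02,
        2.34560575e-02, -6.10813800e-05]), 'ee_pos': array([ 0.21651771, -0.50536986,  0.2239728 ]), 'eef_rot': array([-1.61830082,  1.56978555,  1.92808465]), 'force': array([-0.04226374, -0.26932069, -0.79250861]), 'moment': array([-0.05482676, -0.01045433,  0.01502001]), 'grip_width': 0.0938834267972743} 0.019
```

View pics/top0.png

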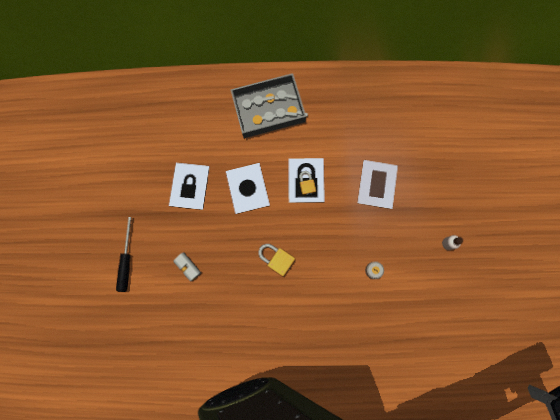

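View pics/scene0.png

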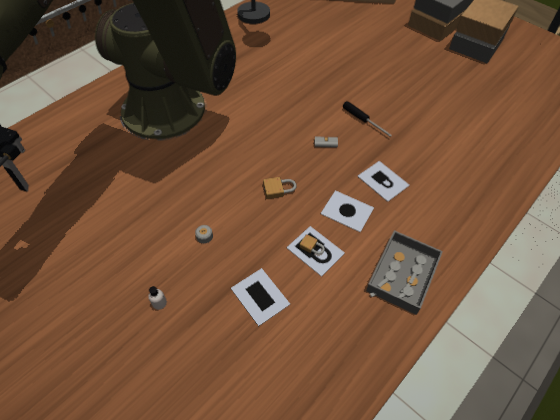

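```bash
cat > h.py <<'E'
import numpy as np, cv2
from scipy.spatial.transform import Rotation as Ro
from station import ctrl, optics, models
CAL={n:optics.get_calibration(n) for n in("scene","top")}
def proj(n,P):
    c=CAL[n];R=Ro.from_euler('xyz',c['orientation']).as_matrix()
    P=np.atleast_2d(P).astype(float);rv=cv2.Rodrigues(R.T)[0];t=-R.T@c['origin']
    return cv2.projectPoints(P,rv,t,c['K'],np.array([c['k1'],0,0,0]))[0][:,0]
def back(n,px,z):
    c=CAL[n];R=Ro.from_euler('xyz',c['orientation']).as_matrix()
    u=cv2.undistortPoints(np.atleast_2d(px).astype(float).reshape(-1,1,2),c['K'],np.array([c['k1'],0,0,0]))[:,0]
    d=np.c_[u,np.ones(len(u))]@R.T
    return c['origin']+d*((z-c['origin'][2])/d[:,2:])
def crop(im,cx,cy,w,h,s,f):
    cv2.imwrite(f,cv2.resize(im[int(cy-h/2):int(cy+h/2),int(cx-w/2):int(cx+w/2),::-1],None,fx=s,fy=s,interpolation=cv2.INTER_CUBIC))
E
python3 - <<'E'
from h import *
ims={n:optics.camera(n) for n in CAL}
np.savez('ims0.npz',**ims)
Z=dict(large_padlock_center=.011,small_padlock_center=.013,oval_cylinder_center=.0085,round_cylinder_center=.012,pad_large=0,pad_small=0,pad_oval=0,pad_round=0,oil_bottle=0,screwdriver=0.01)
for k,z in Z.items():
    for n in CAL:
        m=models.mark_of(k,n)
        print(k,n,[(np.round(a['at'],1),round(a['score'],2),np.round(back(n,a['at'],z)[0][:2],4)) for a in m[:2]])
np.save('dummy.npy',0)
crop(ims['top'],270,225,200,110,4,'pics/c_top.png')
crop(ims['scene'],310,210,270,200,3,'pics/c_scene.png')
print(ctrl.get_obs()['time_s'])
E
```

```text
large_padlock_center scene [(array([277.4, 188.1]), 0.58, array([0.4634, 0.0105]))]
large_padlock_center top [(array([279., 263.]), 0.75, array([0.4515, 0.0086])), (array([128.1, 253.9]), 0.26, array([0.4774, 0.37  ]))]
small_padlock_center scene [(array([304.6, 241.9]), 0.54, array([ 0.6229, -0.0646])), (array([381.6, 179.9]), 0.2, array([0.6442, 0.2182]))]
small_padlock_center top [(array([306.3, 186.5]), 0.51, array([ 0.6323, -0.0589]))]
oval_cylinder_center scene [(array([327.9, 142.5]), 0.76, array([0.4525, 0.2288]))]
oval_cylinder_center top [(array([188.4, 270.1]), 0.92, array([0.4378, 0.2222]))]
round_cylinder_center scene [(array([201.4, 233.7]), 0.49, array([ 0.4277, -0.2164]))]
round_cylinder_center top [(array([374.8, 270.8]), 0.64, array([ 0.4294, -0.2132]))]
pad_large scene [(array([313.8, 253.8]), 0.68, array([ 0.6557, -0.0679])), (array([157.5, 306.7]), 0.32, array([ 0.4943, -0.4032]))]
pad_large top [(array([307. , 178.3]), 0.87, array([ 0.6561, -0.0615]))]
pad_small scene [(array([381.5, 181. ]), 0.88, array([0.6417, 0.2254]))]
pad_small top [(array([190.6, 184. ]), 0.87, array([0.6482, 0.2239]))]
pad_oval scene [(array([260.8, 294.8]), 0.78, array([ 0.6383, -0.2285]))]
pad_oval top [(array([377.8, 185.4]), 0.6, array([ 0.6354, -0.233 ]))]
pad_round scene [(array([343.3, 210.2]), 0.69, array([0.6273, 0.0798])), (array([379.3, 178. ]), 0.22, array([0.6313, 0.2299]))]
pad_round top []
oil_bottle scene [(array([163.1, 306.2]), 0.66, array([ 0.5022, -0.3941]))]
oil_bottle top []
screwdriver scene [(array([365.1, 123.2]), 0.67, array([0.4822, 0.3634]))]
screwdriver top [(array([127.2, 256.1]), 0.91, array([0.4722, 0.3724]))]
1.2
```

```bash
ls pics
```

```text
c_scene.png
c_top.png
scene0.png
top0.png
```

View pics/c_top.png

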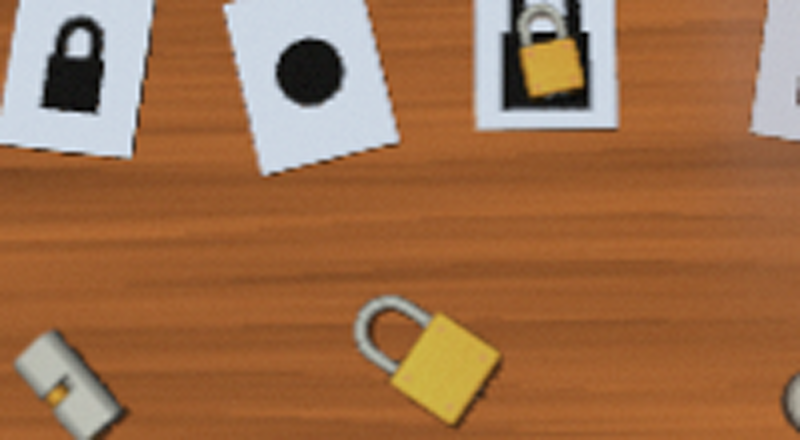

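View pics/c_scene.png

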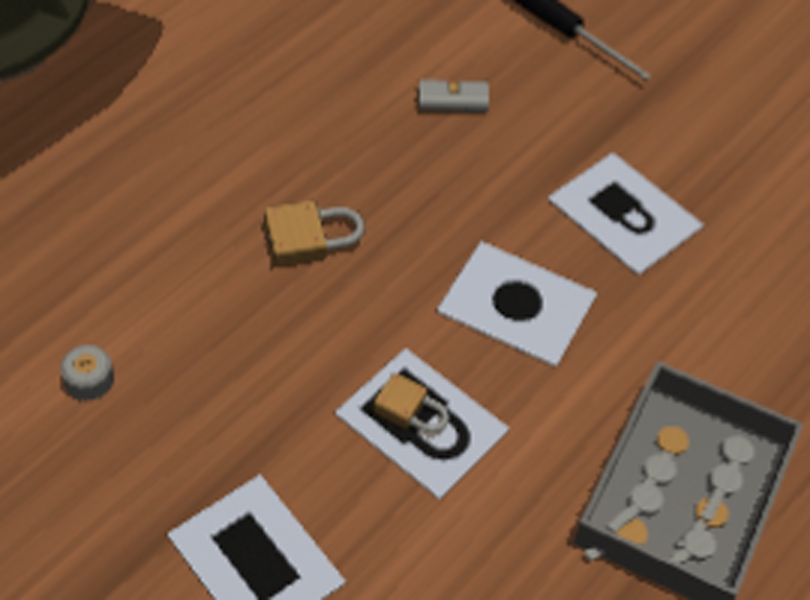

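```bash
python3 - <<'E'
from h import *
ims={n:optics.camera(n) for n in CAL}
out={}
for k in ["large_padlock_center","small_padlock_center","oval_cylinder_center","round_cylinder_center","pad_large","pad_small","pad_oval","pad_round"]:
    for n in CAL:
        m=models.cut_out(k,n)
        if m: out[k+'@'+n]=m[0]['pixels']; print(k,n,round(m[0]['score'],2),np.round(m[0]['box']),m[0]['pixels'].sum())
        else: print(k,n,None)
np.savez('cut0.npz',**out)
vis=[]
for n in CAL:
    v=ims[n].copy()
    for q,mm in out.items():
        if q.endswith(n): v[mm]=(v[mm]*.4+np.array([0,255,0])*.6).astype(np.uint8)
    ims[n+'v']=v
crop(ims['topv'],280,225,260,130,3,'pics/v_top.png')
crop(ims['scenev'],310,220,260,200,3,'pics/v_scene.png')
t=ims['top']
for p in [(277,259),(280,262),(262,252),(270,290),(187,266),(180,262),(307,187),(180,206),(374,266),(370,280),(390,205)]: print(p,t[p[1],p[0]])
t=ims['scene'];print('s')
for p in [(272,188),(290,182),(270,205),(327,142),(308,243),(300,240),(203,233),(220,233),(240,290)]: print(p,t[p[1],p[0]])
E
```

```text
large_padlock_center scene 0.65 [264. 176. 296. 198.] 527
large_padlock_center top 0.88 [260. 243. 295. 271.] 612
small_padlock_center scene 0.59 [300. 232. 323. 253.] 234
small_padlock_center top 0.73 [298. 171. 314. 196.] 235
oval_cylinder_center scene 0.7 [316. 136. 338. 146.] 198
oval_cylinder_center top 0.91 [174. 254. 200. 276.] 326
round_cylinder_center scene 0.57 [194. 224. 217. 241.] 260
round_cylinder_center top 0.68 [363. 263. 384. 277.] 256
pad_large scene 0.57 [286. 230. 345. 275.] 1226
pad_large top 0.64 [291. 160. 325. 206.] 1262
pad_small scene 0.81 [357. 159. 410. 197.] 1152
pad_small top 0.61 [173. 162. 209. 209.] 1430
pad_oval scene 0.58 [233. 270. 291. 329.] 1796
pad_oval top 0.97 [358. 160. 396. 209.] 1561
pad_round scene 0.75 [316. 191. 376. 231.] 1244
pad_round top 0.79 [228. 163. 268. 216.] 1496
(277, 259) [205 176  69]
(280, 262) [204 175  70]
(262, 252) [70 42 24]
(270, 290) [152  90  44]
(187, 266) [129 130 121]
(180, 262) [189 191 181]
(307, 187) [204 164  62]
(180, 206) [201 212 225]
(374, 266) [190 169 133]
(370, 280) [164  98  51]
(390, 205) [199 202 213]
s
(272, 188) [165 124  71]
(290, 182) [64 53 46]
(270, 205) [125  81  53]
(327, 142) [149 148 141]
(308, 243) [169 128  73]
(300, 240) [135 138 145]
(203, 233) [168 126  72]
(220, 233) [137  89  59]
(240, 290) [179 183 193]
```

View pics/v_top.png

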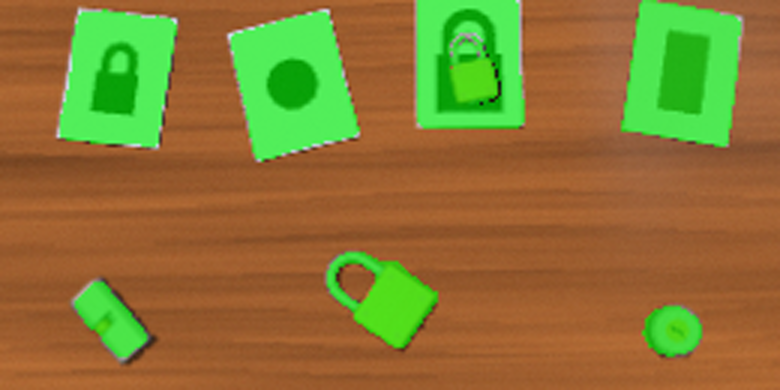

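View pics/v_scene.png

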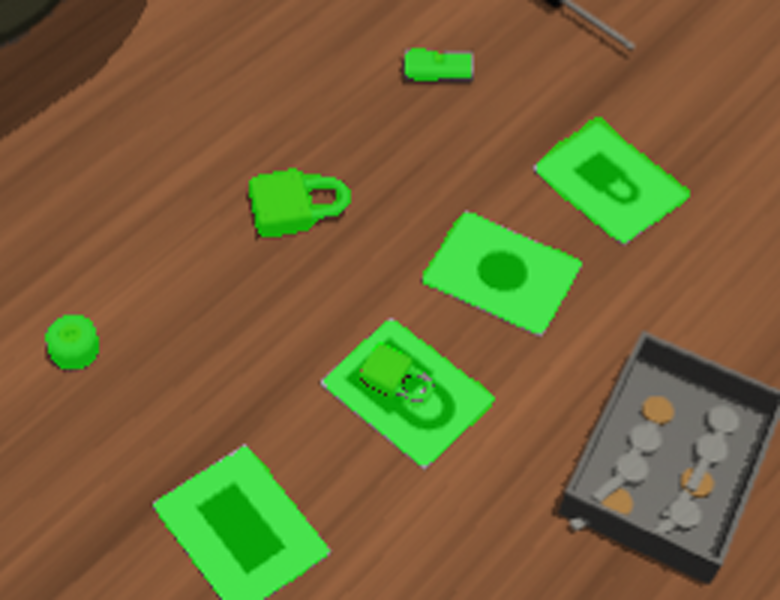

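```bash
cat > fit.py <<'E'
from h import *
from scipy.optimize import minimize
S=4
def up(im): return cv2.resize(im.astype(np.float32),None,fx=S,fy=S,interpolation=cv2.INTER_CUBIC)
def box(lx,ly,z0,z1,cx=0):
    return np.array([[cx+sx*lx/2,sy*ly/2,z] for sx in(-1,1) for sy in(-1,1) for z in(z0,z1)])/1000
def disc(r,z0,z1):
    a=np.linspace(0,2*np.pi,40);return np.vstack([np.c_[r*np.cos(a),r*np.sin(a),a*0+z] for z in(z0,z1)])/1000
def shackle(bx,w,bar,out,zc,h):
    # list of hull parts
    r=(w-bar)/2;cx=bx/2+out-w/2;parts=[]
    a=np.linspace(-np.pi/2,np.pi/2,13)
    pts=[(bx/2,-r)]+[(cx+r*np.cos(t),r*np.sin(t)) for t in a]+[(bx/2,r)]
    b=np.linspace(0,2*np.pi,9)[:-1]
    def ball(p): return np.array([[p[0]+bar/2*np.cos(t)*c,p[1]+bar/2*np.sin(t)*c,zc+z] for t in b for c,z in((1,0),(.7,.35*bar),(.7,-.35*bar))])
    for p,q in zip(pts[:-1],pts[1:]): parts.append(np.vstack([ball(p),ball(q)])/1000)
    return parts
def oval():
    # rounded long sides: simple box w/ chamfer
    return [box(64,33,3,14), box(64,27,0,17)]
M=dict(pad=[box(110,85,0,4)],
 large=[box(46,52,0,22)]+shackle(46,42,8,38,11,0),
 small=[box(32,34,0,18)]+shackle(32,28,6,26,9,0),
 oval=oval(), round=[disc(20,0,21),disc(18,0,24)])
def place(P,x,y,th,z0):
    c,s=np.cos(th),np.sin(th);return P@np.array([[c,s,0],[-s,c,0],[0,0,1]])+[x,y,z0]
def render(n,parts,p,z0,off,shape):
    m=np.zeros(shape,np.uint8)
    for P in parts:
        q=(proj(n,place(P,*p,z0))+.5)*S-.5-off
        cv2.fillConvexPoly(m,np.round(cv2.convexHull((q*16).astype(np.float32))).astype(np.int32),1,cv2.LINE_8,4)
    return m
def mask(n,im,kind,fg=None):
    f=up(im);r,g,b=f[...,0],f[...,1],f[...,2]
    if kind=='pad': return (np.minimum(np.minimum(r,g),b)>115)
    ratio=g/np.maximum(r,1)
    return (ratio>(0.725 if n=='top' else 0.70))&(r>55)
def fit(im,kind,p0,z0=0,cams=('top','scene'),rad=.075,brassonly=False):
    data=[]
    parts=M[kind]
    for n in cams:
        m=mask(n,im[n],'pad' if kind=='pad' else 'lock')
        ctr=(proj(n,[[p0[0],p0[1],z0+.01]])[0]+.5)*S
        R=int(rad*520*S*(1.0))
        o=np.maximum(np.floor(ctr-R).astype(int),0);mm=m[o[1]:o[1]+2*R,o[0]:o[0]+2*R].astype(np.uint8)
        # keep the component(s) near centre
        k,lab,st,ce=cv2.connectedComponentsWithStats(mm)
        ini=cv2.dilate(render(n,parts,p0,z0,o,mm.shape),np.ones((25,25)))
        keep=[i for i in range(1,k) if st[i,4]>40 and (ini[lab==i].mean()>.5)]
        mm=np.isin(lab,keep).astype(np.uint8)
        if kind=='pad':
            cs=np.vstack(cv2.findContours(mm,cv2.RETR_EXTERNAL,cv2.CHAIN_APPROX_NONE)[0]);mm[:]=0;cv2.fillConvexPoly(mm,cv2.convexHull(cs),1)
        data.append((n,o,mm))
    def cost(v):
        p=v*np.array([.001,.001,.02]);e=0
        for n,o,mm in data:
            rr=render(n,parts,p,z0,o,mm.shape); e+=1-(rr&mm).sum()/max(1,(rr|mm).sum())
        return e/len(data)
    best=None
    v0=np.array(p0)/[.001,.001,.02]
    for d in((3,3,3),(-2,2,-3)):
        r=minimize(cost,v0 if best is None else best.x,method='Nelder-Mead',options=dict(initial_simplex=np.vstack([v0 if best is None else best.x]+[(v0 if best is None else best.x)+np.eye(3)[i]*d[i] for i in range(3)]),xatol=.02,fatol=1e-5))
        if best is None or r.fun<best.fun: best=r
    return best.x*[.001,.001,.02],best.fun,data
E
python3 - <<'E'
from fit import *
im=np.load('ims0.npz')
G=dict(pad_small=('pad',(.645,.226,-.1),0),pad_round=('pad',(.637,.081,.25),0),pad_large=('pad',(.656,-.065,0),0),pad_oval=('pad',(.637,-.231,-.1),0),
large=('large',(.457,.0095,.9),0),small=('small',(.632,-.061,.2),.004),oval=('oval',(.446,.225,-2.2),0),round=('round',(.428,-.2145,0),0))
for k,(kd,p,z) in G.items():
    for c in(('top',),('scene',),('top','scene')):
        r,f,d=fit(im,kd,p,z,c); print(k,c,np.round(r[:2]*1000,1),round(np.degrees(r[2]),1),round(f,3))
    vis=[]
    for n,o,mm in d:
        rr=render(n,M[kd],r,z,o,mm.shape); vis.append(cv2.resize(np.dstack([mm*255,rr*255,mm*0]),(200,200)))
    cv2.imwrite(f'pics/f_{k}.png',np.hstack(vis))
rows=[np.hstack([cv2.imread(f'pics/f_{k}.png') for k in ks]) for ks in(('pad_small','pad_large'),('large','small'),('oval','round'))]
cv2.imwrite('pics/fall.png',np.vstack(rows))
E
```

```text
pad_small ('top',) [644.3 228.3] -7.4 0.007
pad_small ('scene',) [643.  229.2] -7.7 0.019
pad_small ('top', 'scene') [643.6 228.4] -7.2 0.024
pad_round ('top',) [635.4  83.8] 13.2 0.019
pad_round ('scene',) [634.7  85.4] 13.1 0.008
pad_round ('top', 'scene') [634.9  85. ] 13.2 0.02
pad_large ('top',) [652.1 -58.6] -0.4 0.023
pad_large ('scene',) [651.3 -58. ] -0.4 0.009
pad_large ('top', 'scene') [651.7 -58.3] -0.4 0.02
pad_oval ('top',) [ 639.2 -231.7] -10.4 0.014
pad_oval ('scene',) [ 638.5 -231.8] -10.5 0.007
pad_oval ('top', 'scene') [ 639.2 -231.9] -10.6 0.015
large ('top',) [455.1   3.6] 56.3 0.097
large ('scene',) [454.    5.3] 55.4 0.141
large ('top', 'scene') [454.4   4.4] 54.5 0.122
small ('top',) [637.5 -61.4] 8.4 0.312
small ('scene',) [632. -61.] 11.5 1.0
small ('top', 'scene') [637.5 -61.4] 8.4 0.656
oval ('top',) [446.9 226.9] -137.5 0.081
oval ('scene',) [445.1 227.9] -136.9 0.09
oval ('top', 'scene') [446.  227.5] -138.1 0.099
round ('top',) [ 431.8 -212.7] -1.2 0.061
round ('scene',) [ 430.6 -212.2] 0.8 0.197
round ('top', 'scene') [ 431.2 -212.1] 1.1 0.137
```

View pics/fall.png

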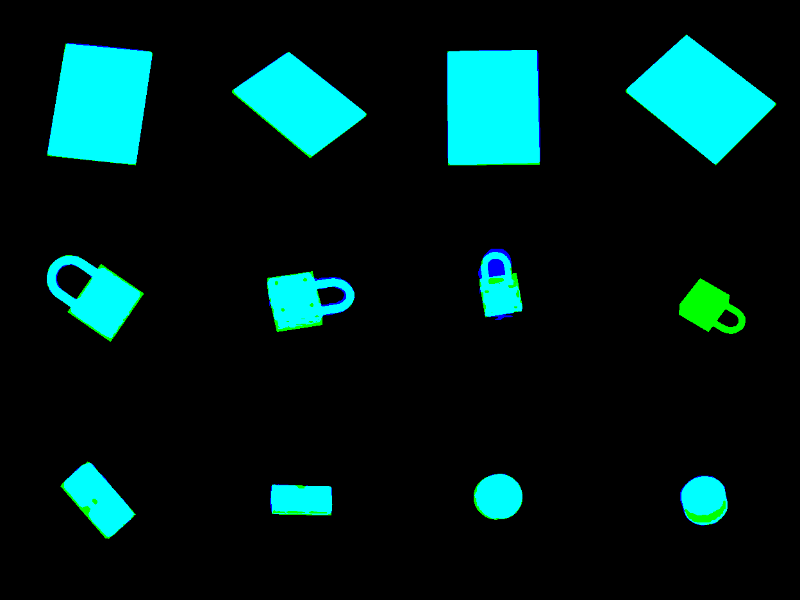

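```bash
cat >> fit.py <<'E'
_m=mask
def mask_brass(n,im,kind):
    f=up(im);return (f[...,0]-f[...,2])>42
M['smallbody']=[box(32,34,0,18)]; M['largebody']=[box(46,52,0,22)]
def fitbrass(im,kind,p,z,c,**k):
    global mask
    mask=mask_brass
    try: return fit(im,kind,p,z,c,**k)
    finally: mask=_m
E
python3 - <<'E'
from fit import *
im=np.load('ims0.npz')
vis=[]
for c in(('top',),('scene',),('top','scene')):
    r,f,d=fitbrass(im,'smallbody',(.632,-.061,.2),.004,c,rad=.04); print(c,np.round(r[:2]*1000,1),round(np.degrees(r[2]),1),round(f,3))
for n,o,mm in d:
    rr=render(n,M['small'],r,.004,o,mm.shape); b=cv2.cvtColor(up(im[n])[o[1]:o[1]+mm.shape[0],o[0]:o[0]+mm.shape[1]].clip(0,255).astype(np.uint8),cv2.COLOR_RGB2BGR)
    cv2.drawContours(b,cv2.findContours(rr,0,2)[0],-1,(0,255,0),1)
    vis.append(cv2.resize(np.hstack([np.dstack([mm*255,rr*255,mm*0]),b]),(800,300)))
cv2.imwrite('pics/fs.png',np.vstack(vis)[:, :])
print([np.round(optics.camera('top')[0,0])])
print(ctrl.get_obs()['eef_rot'],Ro.from_euler('xyz',ctrl.get_obs()['eef_rot']).as_matrix().round(3))
E
```

```text
('top',) [632.6 -61.4] 10.7 0.126
('scene',) [628.4 -57.8] 21.8 0.285
('top', 'scene') [631.1 -61.9] 12.4 0.217
[array([47, 57,  6], dtype=uint8)]
[ 1.84262693  1.57072935 -0.89417577] [[ 0.     0.394 -0.919]
 [-0.    -0.919 -0.394]
 [-1.     0.    -0.   ]]
```

View pics/fs.png

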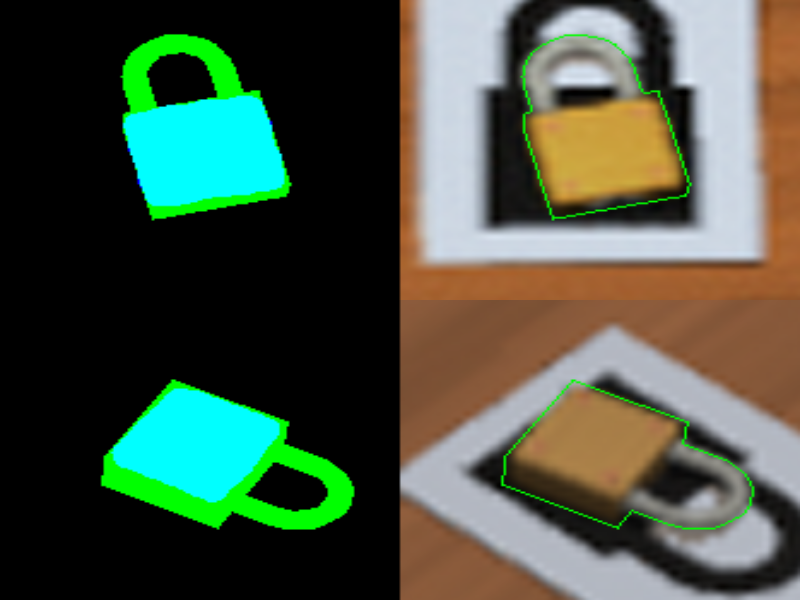

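```bash
cat >> fit.py <<'E'
M['smalltop']=[box(31,33,18,18)]; M['largetop']=[box(45,51,22,22)]
def outline(im,specs,fn,ctr=None,w=100,cams=('top','scene')):
    vis=[]
    for n in cams:
        b=cv2.cvtColor(up(im[n]).clip(0,255).astype(np.uint8),cv2.COLOR_RGB2BGR)
        for kind,p,z in specs:
            rr=render(n,M[kind],p,z,np.zeros(2),b.shape[:2]);cv2.drawContours(b,cv2.findContours(rr,cv2.RETR_CCOMP,2)[0],-1,(0,255,0),1)
        c=(proj(n,[[specs[0][1][0] if ctr is None else ctr[0],specs[0][1][1] if ctr is None else ctr[1],.01]])[0]*S).astype(int);h=w*S//2
        c=np.maximum(c,h)
        vis.append(cv2.resize(b[c[1]-h:c[1]+h,c[0]-h:c[0]+h],(400,400)))
    cv2.imwrite(fn,np.hstack(vis))
E
python3 - <<'E'
from fit import *
im=np.load('ims0.npz')
for c in(('top',),('scene',),('top','scene')):
    r,f,d=fitbrass(im,'smalltop',(.632,-.061,.2),.004,c,rad=.04); print(c,np.round(r[:2]*1000,1),round(np.degrees(r[2]),1),round(f,3))
outline(im,[('small',r,.004)],'pics/fs2.png',w=40)
E
```

```text
('top',) [630.3 -61.2] 11.1 0.068
('scene',) [632.2 -63.2] 12.5 0.055
('top', 'scene') [631.4 -62.1] 12.0 0.096
```

View pics/fs2.png

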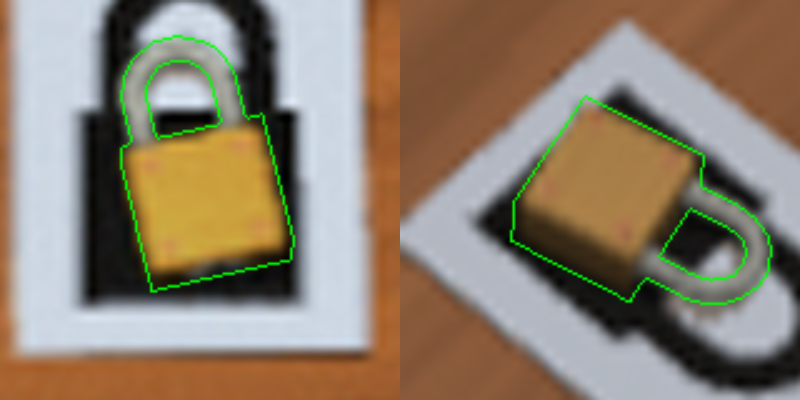

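```bash
cat > go.py <<'E'
import sys
from h import *
def go(x,y,z,adeg):
    o=ctrl.get_obs();R=Ro.from_euler('xyz',o['eef_rot']).as_matrix()
    a=np.radians(adeg);T=np.array([[0,np.cos(a),np.sin(a)],[0,np.sin(a),-np.cos(a)],[-1,0,0]])
    d=R.T@(np.array([x,y,z])-o['ee_pos'])/.025; r=Ro.from_matrix(R.T@T).as_rotvec(degrees=True)/5
    ca=np.degrees(np.arctan2(R[1,1],R[0,1]))
    print('t=%.2f'%o['time_s'],'at',np.round(o['ee_pos']*1000,1),'a=%.2f'%ca,'F',np.round(o['force'],1),'w=%.1f'%(o['grip_width']*1000),'\n tr',np.round(d,3).tolist(),'mm %.0f'%(np.linalg.norm(d)*25),'turn',np.round(r,3).tolist(), 'deg %.0f'%(np.linalg.norm(r)*5))
if __name__=='__main__': go(*map(float,sys.argv[1:]))
E
python3 go.py .631 -.0618 .12 -78
python3 - <<'E'
from fit import *
im=np.load('ims0.npz')
for c in(('top',),('scene',),('top','scene')):
    r,f,d=fitbrass(im,'largetop',(.4545,.0045,.97),0,c,rad=.05); print(c,np.round(r[:2]*1000,1),round(np.degrees(r[2]),1),round(f,3))
outline(im,[('large',(.4545,.0045,np.radians(55.5)),0)],'pics/fl2.png',w=60)
E
```

```text
t=2.15 at [ 216.6 -505.6  224.5] a=-66.81 F [ 0.2 -0.1  0. ] w=93.8 
 tr [4.178, -9.788, -22.227] mm 616 turn [2.239, -0.0, -0.001] deg 11
('top',) [454.5   4.5] 55.6 1.0
('scene',) [454.5   4.5] 55.6 1.0
('top', 'scene') [454.5   4.5] 55.6 1.0
```

View pics/fl2.png

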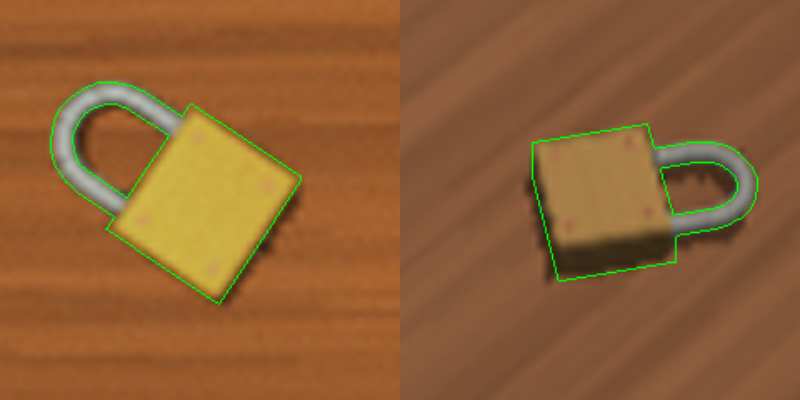

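Call:
arm_command([
  {"translation": [4.18, -9.79, -22.23], "turn": [2.24, 0, 0]},
  {"translation": [4.18, -9.79, -22.23], "turn": [2.24, 0, 0]},
  {"translation": [4.18, -9.79, -22.23], "turn": [2.24, 0, 0]},
  {"translation": [4.18, -9.79, -22.23], "turn": [2.24, 0, 0]},
  {"translation": [4.18, -9.79, -22.23], "turn": [2.24, 0, 0]},
  {"translation": [4.18, -9.79, -22.23], "turn": [2.24, 0, 0]},
  {"translation": [4.18, -9.79, -22.23], "turn": [2.24, 0, 0]},
  {"translation": [4.18, -9.79, -22.23], "turn": [2.24, 0, 0]},
  {"translation": [4.18, -9.79, -22.23], "turn": [2.24, 0, 0]},
  {"translation": [4.18, -9.79, -22.23], "turn": [2.24, 0, 0]},
  {"translation": [4.18, -9.79, -22.23], "turn": [2.24, 0, 0]},
  {"translation": [4.18, -9.79, -22.23], "turn": [2.24, 0, 0]},
], gripper=60, force=25)

```text
time_s: 3.15
ee_pos: [0.5526, -0.1451, 0.1398]
eef_rot: [2.45, 1.571, -0.482]
force: [0.7, -0.3, 1.7]
grip_width: 0.06
```

```bash
python3 go.py .631 -.0618 .12 -78
```

```text
t=3.15 at [ 552.6 -145.1  139.8] a=-78.00 F [ 0.7 -0.3  1.7] w=60.0 
 tr [0.791, -2.609, -3.76] mm 116 turn [-0.0, -0.002, -0.002] deg 0
```

Call:
arm_command([
  {"translation": [0.79, -2.61, -3.76], "turn": [0, 0, 0]},
  {"translation": [0.79, -2.61, -3.76], "turn": [0, 0, 0]},
  {"translation": [0.79, -2.61, -3.76], "turn": [0, 0, 0]},
  {"translation": [0.79, -2.61, -3.76], "turn": [0, 0, 0]},
  {"translation": [0.79, -2.61, -3.76], "turn": [0, 0, 0]},
  {"translation": [0.79, -2.61, -3.76], "turn": [0, 0, 0]},
])

```text
time_s: 3.65
ee_pos: [0.6295, -0.064, 0.1201]
eef_rot: [-0.01, 1.57, -2.942]
force: [-0.1, 0.0, 0.2]
grip_width: 0.0603
```

```bash
python3 go.py .631 -.0618 .026 -78; python3 - <<'E'
from fit import *
im={n:optics.camera(n) for n in CAL}
outline(im,[('small',(.631,-.0618,np.radians(12)),.004)],'pics/a1.png',w=100)
E
```

```text
t=3.65 at [629.5 -64.  120.1] a=-78.01 F [-0.1  0.   0.2] w=60.3 
 tr [3.766, -0.074, -0.08] mm 94 turn [-0.001, 0.006, 0.0] deg 0
```

View pics/a1.png

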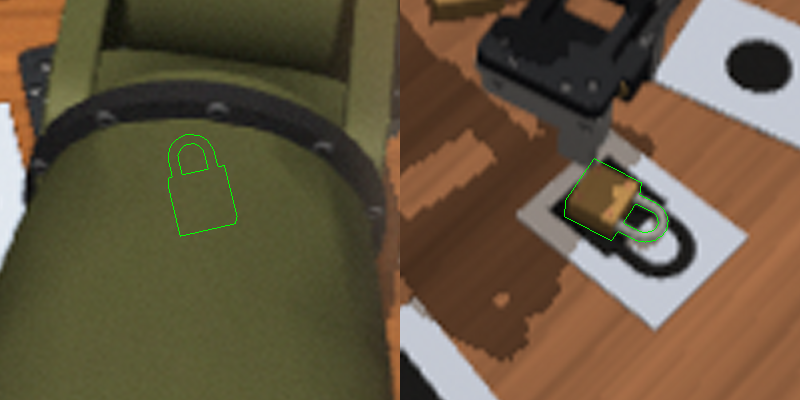

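Call:
arm_command([
  {"translation": [1.5, -0.07, -0.08], "turn": [0, 0, 0]},
  {"translation": [2.6, -0.07, -0.08], "turn": [0, 0, 0]},
  {"translation": [3.2, -0.07, -0.08], "turn": [0, 0, 0]},
  {"translation": [3.5, -0.07, -0.08], "turn": [0, 0, 0]},
  {"translation": [3.7, -0.07, -0.08], "turn": [0, 0, 0]},
  {"translation": [3.76, -0.07, -0.08], "turn": [0, 0, 0]},
  {"translation": [3.76, -0.07, -0.08], "turn": [0, 0, 0]},
])

```text
time_s: 4.33
ee_pos: [0.6318, -0.0619, 0.0272]
eef_rot: [2.758, 1.569, -0.175]
force: [0.4, 1.1, 0.3]
grip_width: 0.0599
```

```bash
python3 go.py .631 -.0618 .026 -78; python3 - <<'E'
from fit import *
im={n:optics.camera(n) for n in CAL}
outline(im,[('small',(.631,-.0618,np.radians(12)),.004)],'pics/a2.png',w=60)
E
```

```text
t=4.33 at [631.8 -61.9  27.2] a=-78.04 F [0.4 1.1 0.3] w=59.9 
 tr [0.05, -0.011, 0.03] mm 1 turn [-0.007, -0.014, -0.006] deg 0
```

View pics/a2.png

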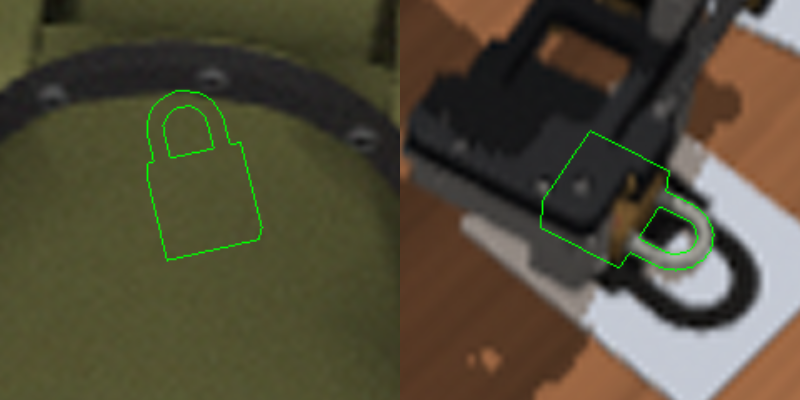

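Fingers straddle the small padlock; close.

Call:
arm_command([
  {"translation": [0, 0, 0], "turn": [0, 0, 0]},
  {"translation": [0, 0, 0], "turn": [0, 0, 0]},
  {"translation": [0, 0, 0], "turn": [0, 0, 0]},
  {"translation": [0, 0, 0], "turn": [0, 0, 0]},
  {"translation": [0, 0, 0], "turn": [0, 0, 0]},
  {"translation": [0, 0, 0], "turn": [0, 0, 0]},
  {"translation": [0, 0, 0], "turn": [0, 0, 0]},
  {"translation": [0, 0, 0], "turn": [0, 0, 0]},
], gripper=10, force=25)

```text
time_s: 5.1
ee_pos: [0.6315, -0.0615, 0.0265]
eef_rot: [2.836, 1.571, -0.097]
force: [-1.0, 0.7, 3.2]
grip_width: 0.034
```

```bash
python3 go.py .631 -.0618 .13 -78
```

```text
t=5.10 at [631.5 -61.5  26.5] a=-78.01 F [-1.   0.7  3.2] w=34.0 
 tr [-4.141, 0.007, 0.023] mm 104 turn [-0.002, -0.003, -0.001] deg 0
```

Call:
arm_command([
  {"translation": [-0.5, 0, 0], "turn": [0, 0, 0]},
  {"translation": [-1.5, 0, 0], "turn": [0, 0, 0]},
  {"translation": [-2.5, 0, 0], "turn": [0, 0, 0]},
  {"translation": [-3, 0, 0], "turn": [0, 0, 0]},
  {"translation": [-3, 0, 0], "turn": [0, 0, 0]},
])

```text
time_s: 5.52
ee_pos: [0.6327, -0.0616, 0.1048]
eef_rot: [2.788, 1.566, -0.144]
force: [0.9, -0.0, -0.2]
grip_width: 0.0334
```

```bash
python3 go.py .6308 .2303 .09 -97.4
```

```text
t=5.52 at [632.7 -61.6 104.8] a=-78.01 F [ 0.9 -0.  -0.2] w=33.4 
 tr [0.584, -11.439, -2.348] mm 292 turn [3.879, -0.059, -0.011] deg 19
```

Call:
arm_command([
  {"translation": [0.5, -1, -0.2], "turn": [0.4, 0, 0]},
  {"translation": [0.5, -2.2, -0.45], "turn": [0.8, 0, 0]},
  {"translation": [0.5, -3.7, -0.75], "turn": [1.3, 0, 0]},
  {"translation": [0.5, -5.2, -1.1], "turn": [1.8, 0, 0]},
  {"translation": [0.5, -6.7, -1.4], "turn": [2.3, 0, 0]},
  {"translation": [0.5, -8.2, -1.7], "turn": [2.8, 0, 0]},
  {"translation": [0.5, -9.5, -1.95], "turn": [3.2, 0, 0]},
  {"translation": [0.5, -10.5, -2.15], "turn": [3.6, 0, 0]},
  {"translation": [0.5, -11.1, -2.3], "turn": [3.8, 0, 0]},
  {"translation": [0.5, -11.43, -2.37], "turn": [3.88, 0, 0]},
  {"translation": [0.5, -11.43, -2.37], "turn": [3.88, 0, 0]},
  {"translation": [0.5, -11.43, -2.37], "turn": [3.88, 0, 0]},
])

```text
time_s: 6.52
ee_pos: [0.6298, 0.2297, 0.0879]
eef_rot: [0.563, 1.57, -2.707]
force: [-0.3, 0.9, -0.4]
grip_width: 0.0343
```

```bash
python3 go.py .6308 .2303 .0267 -97.4; python3 - <<'E'
from fit import *
im={n:optics.camera(n) for n in CAL}
outline(im,[('pad',(.6437,.2286,np.radians(-7.4)),0),('small',(.6308,.2303,np.radians(-7.4)),.0685)],'pics/a3.png',w=80)
E
```

```text
t=6.52 at [629.8 229.7  87.9] a=-97.37 F [-0.3  0.9 -0.4] w=34.3 
 tr [2.447, -0.03, -0.041] mm 61 turn [0.006, 0.012, -0.008] deg 0
```

View pics/a3.png

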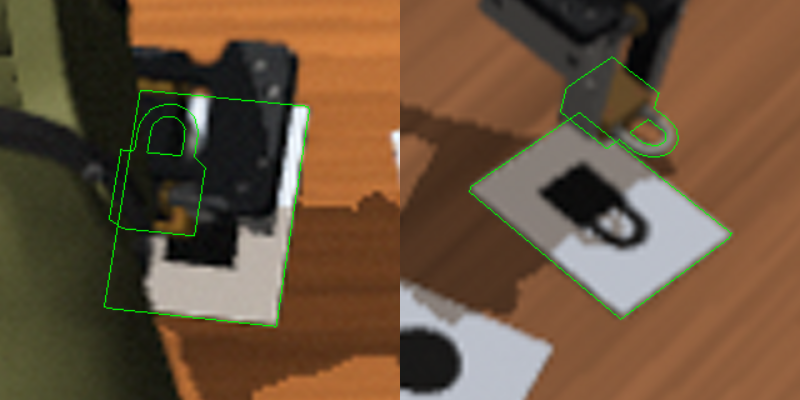

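Call:
arm_command([
  {"translation": [0.8, -0.03, -0.04], "turn": [0, 0, 0]},
  {"translation": [1.5, -0.03, -0.04], "turn": [0, 0, 0]},
  {"translation": [1.9, -0.03, -0.04], "turn": [0, 0, 0]},
  {"translation": [2.2, -0.03, -0.04], "turn": [0, 0, 0]},
  {"translation": [2.3, -0.03, -0.04], "turn": [0, 0, 0]},
  {"translation": [2.36, -0.03, -0.04], "turn": [0, 0, 0]},
  {"translation": [2.36, -0.03, -0.04], "turn": [0, 0, 0]},
  {"translation": [2.36, -0.03, -0.04], "turn": [0, 0, 0]},
])

```text
time_s: 7.28
ee_pos: [0.6315, 0.231, 0.0306]
eef_rot: [-2.724, 1.57, 0.288]
force: [-0.3, 0.2, -1.1]
grip_width: 0.0337
```

```bash
python3 go.py .6308 .2303 .0265 -97.4;python3 - <<'E'
from fit import *
im={n:optics.camera(n) for n in CAL}
outline(im,[('pad',(.6437,.2286,np.radians(-7.4)),0),('small',(.6308,.2303,np.radians(-7.4)),.006)],'pics/a4.png',w=60)
E
```

```text
t=7.28 at [631.5 231.   30.6] a=-97.41 F [-0.3  0.2 -1.1] w=33.7 
 tr [0.165, 0.032, 0.024] mm 4 turn [-0.002, -0.013, 0.006] deg 0
```

View pics/a4.png

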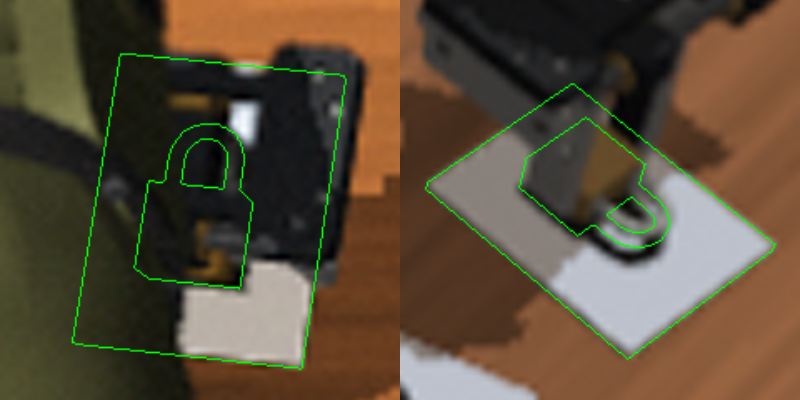

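Call:
arm_command([
  {"translation": [0.06, 0.02, 0.02], "turn": [0, 0, 0]},
  {"translation": [0.1, 0.02, 0.02], "turn": [0, 0, 0]},
  {"translation": [0.1, 0.02, 0.02], "turn": [0, 0, 0]},
  {"translation": [0.1, 0.02, 0.02], "turn": [0, 0, 0]},
  {"translation": [0.1, 0.02, 0.02], "turn": [0, 0, 0]},
])

```text
time_s: 7.8
ee_pos: [0.6306, 0.2306, 0.0273]
eef_rot: [-2.671, 1.571, 0.341]
force: [0.0, 0.4, -1.4]
grip_width: 0.0336
```

```bash
python3 go.py .6308 .2303 .0265 -97.4
```

```text
t=7.80 at [630.6 230.6  27.3] a=-97.41 F [ 0.   0.4 -1.4] w=33.6 
 tr [0.033, 0.009, -0.01] mm 1 turn [-0.001, -0.001, 0.0] deg 0
```

Call:
arm_command([
  {"translation": [0.02, 0, 0], "turn": [0, 0, 0]},
  {"translation": [0.04, 0, 0], "turn": [0, 0, 0]},
  {"translation": [0.04, 0, 0], "turn": [0, 0, 0]},
  {"translation": [0.04, 0, 0], "turn": [0, 0, 0]},
])

```text
time_s: 8.13
ee_pos: [0.6306, 0.2305, 0.0265]
eef_rot: [-2.842, 1.571, 0.17]
force: [-0.6, -1.4, 1.3]
grip_width: 0.0339
```

```bash
python3 go.py .6308 .2303 .0265 -97.4
```

```text
t=8.13 at [630.6 230.5  26.5] a=-97.41 F [-0.6 -1.4  1.3] w=33.9 
 tr [-0.002, 0.008, -0.008] mm 0 turn [-0.001, -0.002, 0.001] deg 0
```

Call:
arm_command([
  {"translation": [0, 0, 0], "turn": [0, 0, 0]},
  {"translation": [0, 0, 0], "turn": [0, 0, 0]},
  {"translation": [0, 0, 0], "turn": [0, 0, 0]},
  {"translation": [0, 0, 0], "turn": [0, 0, 0]},
  {"translation": [0, 0, 0], "turn": [0, 0, 0]},
  {"translation": [-1, 0, 0], "turn": [0, 0, 0]},
  {"translation": [-2.2, 0, 0], "turn": [0, 0, 0]},
  {"translation": [-3.4, 0, 0], "turn": [0, 0, 0]},
  {"translation": [-4, 0, 0], "turn": [0, 0, 0]},
  {"translation": [-4, 0, 0], "turn": [0, 0, 0]},
  {"translation": [-4, 0, 0], "turn": [0, 0, 0]},
], gripper=54)

```text
time_s: 9.05
ee_pos: [0.6307, 0.2306, 0.1265]
eef_rot: [-2.708, 1.57, 0.304]
force: [0.4, 0.9, 0.2]
grip_width: 0.0535
```

```bash
python3 go.py .4545 .0045 .12 -34.5
```

```text
t=9.05 at [630.7 230.6 126.5] a=-97.41 F [0.4 0.9 0.2] w=53.5 
 tr [0.251, 9.876, 5.822] mm 287 turn [-12.582, -0.013, -0.001] deg 63
```

Call:
arm_command([
  {"translation": [0.25, 1, 0.6], "turn": [-1.2, 0, 0]},
  {"translation": [0.25, 2.4, 1.4], "turn": [-2.5, 0, 0]},
  {"translation": [0.25, 3.7, 2.1], "turn": [-3.9, 0, 0]},
  {"translation": [0.25, 5, 2.9], "turn": [-5.3, 0, 0]},
  {"translation": [0.25, 6.2, 3.6], "turn": [-6.7, 0, 0]},
  {"translation": [0.25, 7.4, 4.3], "turn": [-8.1, 0, 0]},
  {"translation": [0.25, 8.5, 5], "turn": [-9.5, 0, 0]},
  {"translation": [0.25, 9.3, 5.5], "turn": [-10.8, 0, 0]},
  {"translation": [0.25, 9.8, 5.78], "turn": [-12, 0, 0]},
  {"translation": [0.25, 9.88, 5.82], "turn": [-12.58, 0, 0]},
  {"translation": [0.25, 9.88, 5.82], "turn": [-12.58, 0, 0]},
  {"translation": [0.25, 9.88, 5.82], "turn": [-12.58, 0, 0]},
], gripper=74)

```text
time_s: 10.05
ee_pos: [0.454, 0.0044, 0.1191]
eef_rot: [-1.067, 1.569, 3.041]
force: [0.4, -0.1, 0.3]
grip_width: 0.0738
```

```bash
python3 go.py .4545 .0045 .023 -34.5; python3 - <<'E'
from fit import *
im={n:optics.camera(n) for n in CAL}
np.savez('ims1.npz',**im)
outline(im,[('small',(.6308,.2303,np.radians(-7.4)),.004)],'pics/a5.png',w=60)
outline(im,[('large',(.4545,.0045,np.radians(55.5)),0)],'pics/a6.png',w=100)
for c in (('top',),('scene',)):
    r,f,d=fitbrass(im,'smalltop',(.6308,.2303,np.radians(-7.4)),.004,c,rad=.04);print(np.round(r*1000,1),np.degrees(r[2]),f)
E
```

```text
t=10.05 at [454.    4.4 119.1] a=-34.64 F [ 0.4 -0.1  0.3] w=73.8 
 tr [3.845, 0.018, -0.018] mm 96 turn [-0.029, 0.009, 0.016] deg 0
[ 628.7  230.4 -153.9] -8.81969429250564 0.06638044914134744
[ 630.6  229.8 -125.4] -7.184874088960898 0.0619514713474445
```

View pics/a5.png

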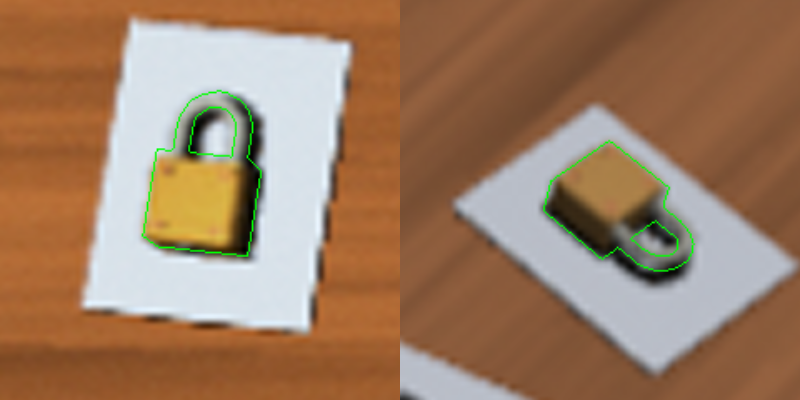

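View pics/a6.png

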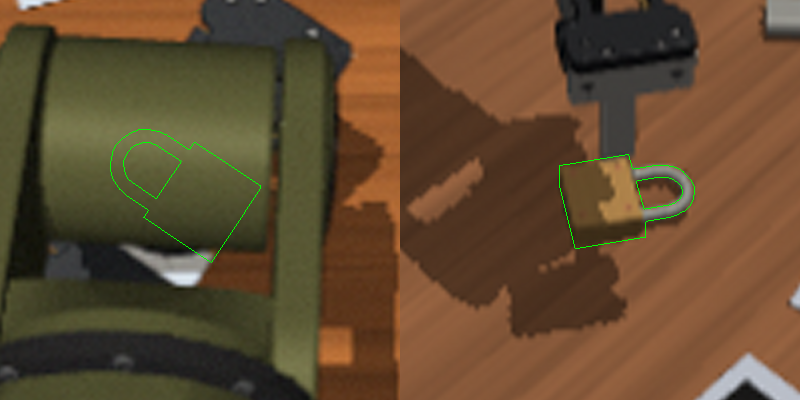

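Call:
arm_command([
  {"translation": [1.2, 0.02, -0.02], "turn": [-0.03, 0, 0]},
  {"translation": [2.4, 0.02, -0.02], "turn": [-0.03, 0, 0]},
  {"translation": [3.2, 0.02, -0.02], "turn": [-0.03, 0, 0]},
  {"translation": [3.6, 0.02, -0.02], "turn": [-0.03, 0, 0]},
  {"translation": [3.75, 0.02, -0.02], "turn": [-0.03, 0, 0]},
  {"translation": [3.84, 0.02, -0.02], "turn": [-0.03, 0, 0]},
  {"translation": [3.84, 0.02, -0.02], "turn": [-0.03, 0, 0]},
  {"translation": [3.84, 0.02, -0.02], "turn": [-0.03, 0, 0]},
])

```text
time_s: 10.82
ee_pos: [0.4558, 0.0045, 0.0249]
eef_rot: [2.114, 1.569, -0.056]
force: [-0.6, -1.2, 0.5]
grip_width: 0.0737
```

```bash
python3 go.py .4545 .0045 .023 -34.5
```

```text
t=10.82 at [455.8   4.5  24.9] a=-34.36 F [-0.6 -1.2  0.5] w=73.7 
 tr [0.078, -0.041, 0.029] mm 2 turn [0.027, -0.009, -0.015] deg 0
```

Call:
arm_command([
  {"translation": [0.04, -0.02, 0.02], "turn": [0, 0, 0]},
  {"translation": [0.04, -0.02, 0.02], "turn": [0, 0, 0]},
  {"translation": [0.04, -0.02, 0.02], "turn": [0, 0, 0]},
  {"translation": [0.04, -0.02, 0.02], "turn": [0, 0, 0]},
  {"translation": [0.04, -0.02, 0.02], "turn": [0, 0, 0]},
  {"translation": [0.04, -0.02, 0.02], "turn": [0, 0, 0]},
  {"translation": [0.04, -0.02, 0.02], "turn": [0, 0, 0]},
  {"translation": [0.04, -0.02, 0.02], "turn": [0, 0, 0]},
  {"translation": [0.04, -0.02, 0.02], "turn": [0, 0, 0]},
], gripper=25, force=35)

```text
time_s: 11.57
ee_pos: [0.4546, 0.0043, 0.0233]
eef_rot: [2.056, 1.57, -0.114]
force: [-2.1, -0.3, 4.8]
grip_width: 0.0516
```

```bash
python3 go.py .4545 .0045 .1 -34.5
```

```text
t=11.57 at [454.6   4.3  23.3] a=-34.36 F [-2.1 -0.3  4.8] w=51.6 
 tr [-3.067, -0.006, -0.004] mm 77 turn [0.029, -0.002, -0.004] deg 0
```

Call:
arm_command([
  {"translation": [-0.5, 0, 0], "turn": [0, 0, 0]},
  {"translation": [-1.3, 0, 0], "turn": [0, 0, 0]},
  {"translation": [-2.2, 0, 0], "turn": [0, 0, 0]},
  {"translation": [-2.8, 0, 0], "turn": [0, 0, 0]},
  {"translation": [-3, 0, 0], "turn": [0, 0, 0]},
  {"translation": [-3, 0, 0], "turn": [0, 0, 0]},
  {"translation": [-3, 0, 0], "turn": [0, 0, 0]},
])

```text
time_s: 12.15
ee_pos: [0.454, 0.0044, 0.0972]
eef_rot: [-1.057, 1.57, 3.056]
force: [0.4, -1.3, -3.8]
grip_width: 0.052
```

```bash
python3 go.py .6328 -.0583 .095 -90.4; python3 - <<'E'
from fit import *
im={n:optics.camera(n) for n in CAL}
for c in (('top',),('scene',)):
    for k,p in(('pad_large',(.652,-.0584,0)),):
        r,f,d=fit(im,'pad',p,0,c);print(k,np.round(r*1000,1),np.degrees(r[2]),f)
outline(im,[('pad',(.6518,-.0584,np.radians(-.4)),0),('large',(.6328,-.0583,np.radians(-.4)),.004)],'pics/a7.png',w=70)
E
```

```text
t=12.15 at [454.    4.4  97.2] a=-34.36 F [ 0.4 -1.3 -3.8] w=52.0 
 tr [0.079, 7.32, -1.968] mm 190 turn [11.208, 0.01, 0.007] deg 56
pad_large [652.3 -59.  -14.9] -0.8546036662650205 0.021314524879863628
pad_large [651.4 -58.  -15.7] -0.8995583797619923 0.008940508021390348
```

View pics/a7.png

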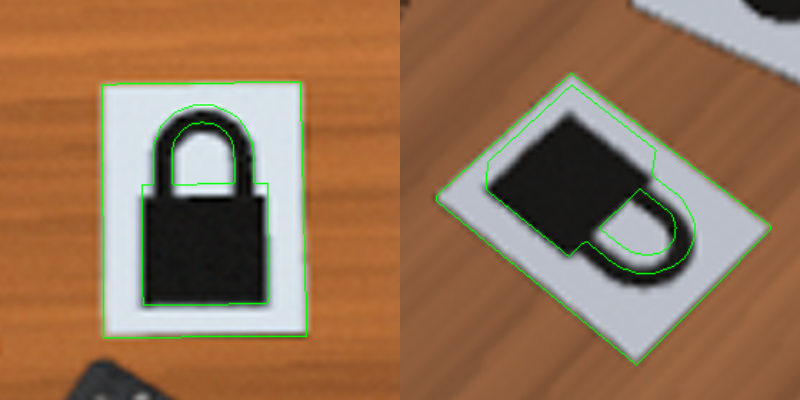

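Call:
arm_command([
  {"translation": [0, 0.6, -0.16], "turn": [0.8, 0, 0]},
  {"translation": [0, 1.4, -0.38], "turn": [1.9, 0, 0]},
  {"translation": [0, 2.2, -0.6], "turn": [3.1, 0, 0]},
  {"translation": [0, 3, -0.8], "turn": [4.3, 0, 0]},
  {"translation": [0, 3.8, -1.02], "turn": [5.5, 0, 0]},
  {"translation": [0, 4.6, -1.24], "turn": [6.8, 0, 0]},
  {"translation": [0, 5.4, -1.45], "turn": [8.1, 0, 0]},
  {"translation": [0, 6.2, -1.67], "turn": [9.4, 0, 0]},
  {"translation": [0, 6.9, -1.85], "turn": [10.5, 0, 0]},
  {"translation": [0, 7.25, -1.95], "turn": [11.1, 0, 0]},
  {"translation": [0, 7.32, -1.97], "turn": [11.26, 0, 0]},
  {"translation": [0, 7.32, -1.97], "turn": [11.26, 0, 0]},
])

```text
time_s: 13.25
ee_pos: [0.6328, -0.0583, 0.0964]
eef_rot: [-0.148, 1.569, 2.982]
force: [-0.8, -0.3, -4.0]
grip_width: 0.0514
```

```bash
python3 go.py .6328 -.0583 .0275 -90.7; python3 - <<'E'
from fit import *
im={n:optics.camera(n) for n in CAL}
p=ctrl.get_obs()['ee_pos']
outline(im,[('large',(p[0],p[1],np.radians(-.7)),p[2]-.0233)],'pics/a8.png',w=100)
E
```

```text
t=13.25 at [632.8 -58.3  96.4] a=-90.63 F [-0.8 -0.3 -4. ] w=51.4 
 tr [2.757, 0.001, -0.006] mm 69 turn [0.014, 0.026, 0.004] deg 0
```

View pics/a8.png

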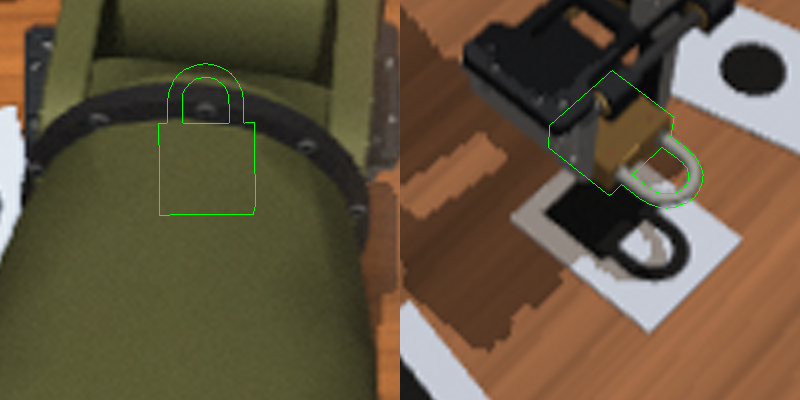

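Call:
arm_command([
  {"translation": [0.6, 0, 0], "turn": [0, 0, 0]},
  {"translation": [1.3, 0, 0], "turn": [0, 0, 0]},
  {"translation": [1.9, 0, 0], "turn": [0, 0, 0]},
  {"translation": [2.3, 0, 0], "turn": [0, 0, 0]},
  {"translation": [2.5, 0, 0], "turn": [0, 0, 0]},
  {"translation": [2.6, 0, 0], "turn": [0, 0, 0]},
  {"translation": [2.65, 0, 0], "turn": [0, 0, 0]},
  {"translation": [2.68, 0, 0], "turn": [0, 0, 0]},
  {"translation": [2.68, 0, 0], "turn": [0, 0, 0]},
  {"translation": [2.68, 0, 0], "turn": [0, 0, 0]},
])

```text
time_s: 14.18
ee_pos: [0.6336, -0.0583, 0.0317]
eef_rot: [3.014, 1.57, -0.139]
force: [0.6, 0.2, -3.1]
grip_width: 0.0519
```

```bash
python3 go.py .6328 -.0583 .0273 -90.7
```

```text
t=14.18 at [633.6 -58.3  31.7] a=-90.65 F [ 0.6  0.2 -3.1] w=51.9 
 tr [0.174, 0.0, 0.031] mm 4 turn [0.009, -0.011, -0.001] deg 0
```

Call:
arm_command([
  {"translation": [0.05, 0, 0.02], "turn": [0, 0, 0]},
  {"translation": [0.1, 0, 0.02], "turn": [0, 0, 0]},
  {"translation": [0.13, 0, 0.02], "turn": [0, 0, 0]},
  {"translation": [0.13, 0, 0.02], "turn": [0, 0, 0]},
  {"translation": [0.13, 0, 0.02], "turn": [0, 0, 0]},
])

```text
time_s: 14.6
ee_pos: [0.6327, -0.0583, 0.0277]
eef_rot: [-0.22, 1.571, 2.91]
force: [-0.7, -1.6, -2.7]
grip_width: 0.0517
```

```bash
python3 go.py .6328 -.0583 .0273 -90.7
```

```text
t=14.60 at [632.7 -58.3  27.7] a=-90.66 F [-0.7 -1.6 -2.7] w=51.7 
 tr [0.017, 0.001, -0.002] mm 0 turn [0.009, 0.002, 0.0] deg 0
```

Call:
arm_command([
  {"translation": [0.02, 0, 0], "turn": [0, 0, 0]},
  {"translation": [0.03, 0, 0], "turn": [0, 0, 0]},
  {"translation": [0.03, 0, 0], "turn": [0, 0, 0]},
  {"translation": [0.03, 0, 0], "turn": [0, 0, 0]},
])

```text
time_s: 14.93
ee_pos: [0.6329, -0.0583, 0.0274]
eef_rot: [2.935, 1.57, -0.218]
force: [-2.4, 1.1, 2.4]
grip_width: 0.0514
```

```bash
python3 go.py .6328 -.0583 .0273 -90.7
```

```text
t=14.93 at [632.9 -58.3  27.4] a=-90.66 F [-2.4  1.1  2.4] w=51.4 
 tr [0.004, 0.001, 0.004] mm 0 turn [0.009, -0.004, -0.001] deg 0
```

Call:
arm_command([
  {"translation": [0, 0, 0], "turn": [0, 0, 0]},
  {"translation": [0, 0, 0], "turn": [0, 0, 0]},
  {"translation": [0, 0, 0], "turn": [0, 0, 0]},
  {"translation": [0, 0, 0], "turn": [0, 0, 0]},
  {"translation": [0, 0, 0], "turn": [0, 0, 0]},
  {"translation": [-1, 0, 0], "turn": [0, 0, 0]},
  {"translation": [-2.2, 0, 0], "turn": [0, 0, 0]},
  {"translation": [-3.4, 0, 0], "turn": [0, 0, 0]},
  {"translation": [-4, 0, 0], "turn": [0, 0, 0]},
  {"translation": [-4, 0, 0], "turn": [0, 0, 0]},
  {"translation": [-4, 0, 0], "turn": [0, 0, 0]},
], gripper=70)

```text
time_s: 15.85
ee_pos: [0.633, -0.0583, 0.1274]
eef_rot: [3.024, 1.57, -0.129]
force: [-0.2, 0.1, 0.5]
grip_width: 0.0703
```

```bash
python3 go.py .446 .2273 .12 -47.5; python3 - <<'E'
from fit import *
im=np.load('ims0.npz')
outline(im,[('oval',(.4462,.2273,np.radians(42.4)),0)],'pics/o.png',w=50)
outline(im,[('round',(.4312,-.2125,0),0)],'pics/r.png',w=50)
E
```

```text
t=15.85 at [633.  -58.3 127.4] a=-90.66 F [-0.2  0.1  0.5] w=70.3 
 tr [0.286, -11.337, 7.609] mm 341 turn [-8.631, -0.013, -0.007] deg 43
```

View pics/o.png

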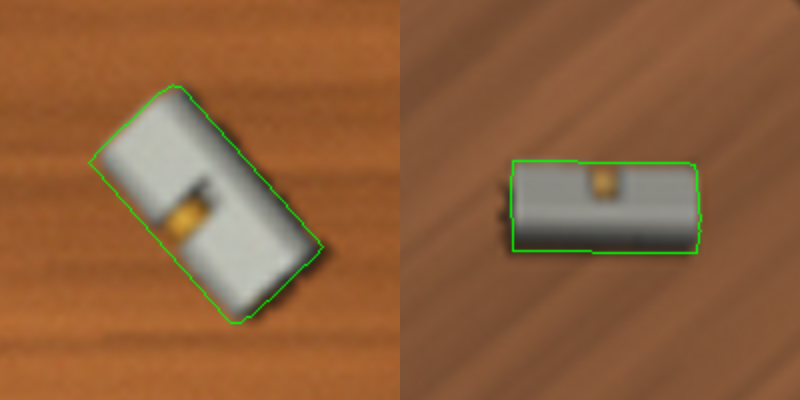

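View pics/r.png

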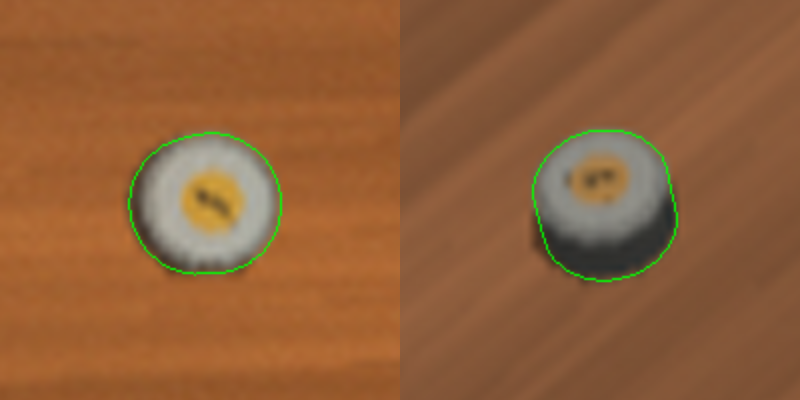

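Call:
arm_command([
  {"translation": [0, -0.8, 0.5], "turn": [-0.7, 0, 0]},
  {"translation": [0, -2, 1.35], "turn": [-1.6, 0, 0]},
  {"translation": [0, -3.3, 2.2], "turn": [-2.6, 0, 0]},
  {"translation": [0, -4.6, 3.1], "turn": [-3.6, 0, 0]},
  {"translation": [0, -5.9, 4], "turn": [-4.6, 0, 0]},
  {"translation": [0, -7.2, 4.85], "turn": [-5.6, 0, 0]},
  {"translation": [0, -8.5, 5.7], "turn": [-6.6, 0, 0]},
  {"translation": [0, -9.7, 6.5], "turn": [-7.5, 0, 0]},
  {"translation": [0, -10.7, 7.2], "turn": [-8.2, 0, 0]},
  {"translation": [0, -11.2, 7.52], "turn": [-8.55, 0, 0]},
  {"translation": [0, -11.34, 7.61], "turn": [-8.62, 0, 0]},
  {"translation": [0, -11.34, 7.61], "turn": [-8.62, 0, 0]},
], gripper=56, force=25)

```text
time_s: 16.85
ee_pos: [0.4451, 0.2277, 0.126]
eef_rot: [-0.312, 1.569, -2.712]
force: [0.1, 0.4, 0.1]
grip_width: 0.0563
```

```bash
python3 go.py .4464 .227 .023 -47.5; python3 - <<'E'
from fit import *
im={n:optics.camera(n) for n in CAL}
outline(im,[('large',(.6328,-.0583,np.radians(-.7)),.004)],'pics/b1.png',w=70)
outline(im,[('oval',(.4464,.227,np.radians(42.4)),0)],'pics/b2.png',w=100)
E
```

```text
t=16.85 at [445.1 227.7 126. ] a=-47.51 F [0.1 0.4 0.1] w=56.3 
 tr [4.121, 0.058, -0.024] mm 103 turn [-0.001, 0.018, 0.006] deg 0
```

View pics/b1.png

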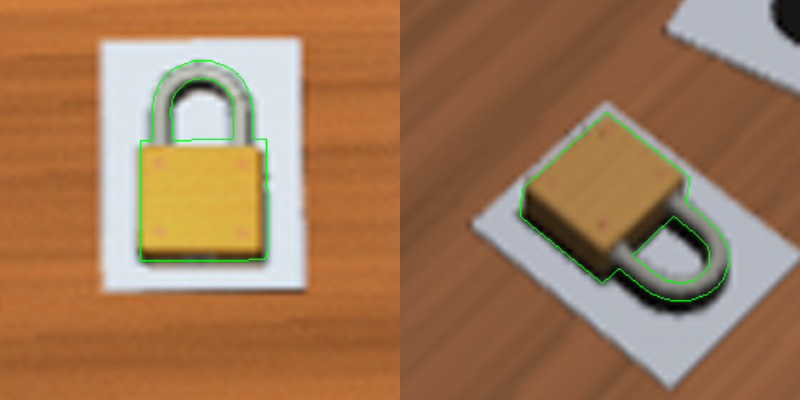

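View pics/b2.png

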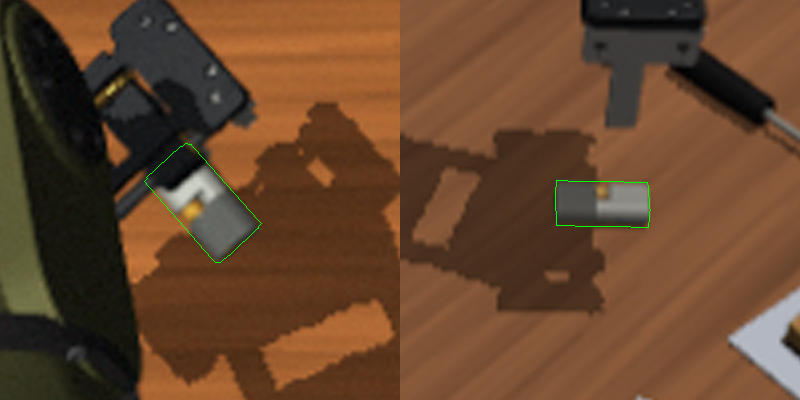

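Call:
arm_command([
  {"translation": [1.2, 0.05, -0.02], "turn": [0, 0, 0]},
  {"translation": [2.4, 0.05, -0.02], "turn": [0, 0, 0]},
  {"translation": [3.3, 0.05, -0.02], "turn": [0, 0, 0]},
  {"translation": [3.8, 0.05, -0.02], "turn": [0, 0, 0]},
  {"translation": [4, 0.05, -0.02], "turn": [0, 0, 0]},
  {"translation": [4.08, 0.05, -0.02], "turn": [0, 0, 0]},
  {"translation": [4.08, 0.05, -0.02], "turn": [0, 0, 0]},
  {"translation": [4.08, 0.05, -0.02], "turn": [0, 0, 0]},
])

```text
time_s: 17.62
ee_pos: [0.4477, 0.2267, 0.0258]
eef_rot: [2.785, 1.57, 0.383]
force: [0.0, 0.0, 0.6]
grip_width: 0.0562
```

```bash
python3 go.py .4464 .227 .023 -47.5
```

```text
t=17.62 at [447.7 226.7  25.8] a=-47.60 F [0.  0.  0.6] w=56.2 
 tr [0.113, -0.044, 0.029] mm 3 turn [-0.02, -0.014, -0.005] deg 0
```

Call:
arm_command([
  {"translation": [0.1, -0.03, 0.02], "turn": [0, 0, 0]},
  {"translation": [0.1, -0.03, 0.02], "turn": [0, 0, 0]},
  {"translation": [0.1, -0.03, 0.02], "turn": [0, 0, 0]},
  {"translation": [0.1, -0.03, 0.02], "turn": [0, 0, 0]},
  {"translation": [0.1, -0.03, 0.02], "turn": [0, 0, 0]},
  {"translation": [0.1, -0.03, 0.02], "turn": [0, 0, 0]},
  {"translation": [0.1, -0.03, 0.02], "turn": [0, 0, 0]},
  {"translation": [0.1, -0.03, 0.02], "turn": [0, 0, 0]},
  {"translation": [0.1, -0.03, 0.02], "turn": [0, 0, 0]},
], gripper=10, force=25)

```text
time_s: 18.37
ee_pos: [0.4463, 0.2271, 0.0228]
eef_rot: [2.67, 1.57, 0.269]
force: [-1.0, -0.6, 6.0]
grip_width: 0.032
```

```bash
python3 go.py .4464 .227 .1 -47.5
```

```text
t=18.37 at [446.3 227.1  22.8] a=-47.56 F [-1.  -0.6  6. ] w=32.0 
 tr [-3.089, 0.005, -0.002] mm 77 turn [-0.011, -0.005, -0.002] deg 0
```

Call:
arm_command([
  {"translation": [-0.4, 0, 0], "turn": [0, 0, 0]},
  {"translation": [-1.2, 0, 0], "turn": [0, 0, 0]},
  {"translation": [-2.2, 0, 0], "turn": [0, 0, 0]},
  {"translation": [-2.9, 0, 0], "turn": [0, 0, 0]},
  {"translation": [-3.2, 0, 0], "turn": [0, 0, 0]},
  {"translation": [-3.2, 0, 0], "turn": [0, 0, 0]},
  {"translation": [-3.2, 0, 0], "turn": [0, 0, 0]},
])

```text
time_s: 18.95
ee_pos: [0.4459, 0.2269, 0.1021]
eef_rot: [-0.44, 1.57, -2.841]
force: [-0.2, 0.4, -2.0]
grip_width: 0.0319
```

```bash
python3 go.py .6389 -.2318 .1 -100.5; python3 - <<'E'
from fit import *
im={n:optics.camera(n) for n in CAL}
p=ctrl.get_obs()['ee_pos']
outline(im,[('oval',(p[0],p[1],np.radians(42.4)),p[2]-.0228)],'pics/b3.png',w=70)
outline(im,[('large',(.6328,-.0583,np.radians(-.7)),.004)],'pics/b4.png',w=70)
for c in (('top',),('scene',)):
    for k,q in(('pad_oval',(.639,-.2318,-.18)),('pad_round',(.635,.085,.23))):
        r,f,d=fit(im,'pad',q,0,c);print(k,np.round(r*1000,1),np.degrees(r[2]),f)
    r,f,d=fitbrass(im,'largetop',(.6328,-.0583,0),.004,c,rad=.05);print(np.round(r*1000,1),np.degrees(r[2]),f)
E
```

```text
t=18.95 at [445.9 226.9 102.1] a=-47.56 F [-0.2  0.4 -2. ] w=31.9 
 tr [0.082, 18.752, 6.685] mm 498 turn [10.589, 0.005, -0.0] deg 53
pad_oval [ 639.5 -231.8 -187.8] -10.758301314219299 0.02356850320686188
pad_round [635.3  84.3 234.1] 13.413565983786706 0.0223519857689779
[630.3 -56.6 -22.2] -1.273060776044787 0.029377375036539033
pad_oval [ 638.4 -231.8 -183.9] -10.534019119762542 0.007195235308293468
pad_round [634.7  85.5 228.4] 13.085466321542425 0.008426543612379045
[632.6 -58.6 -19.5] -1.116601472607535 0.021940928270042237
```

View pics/b3.png

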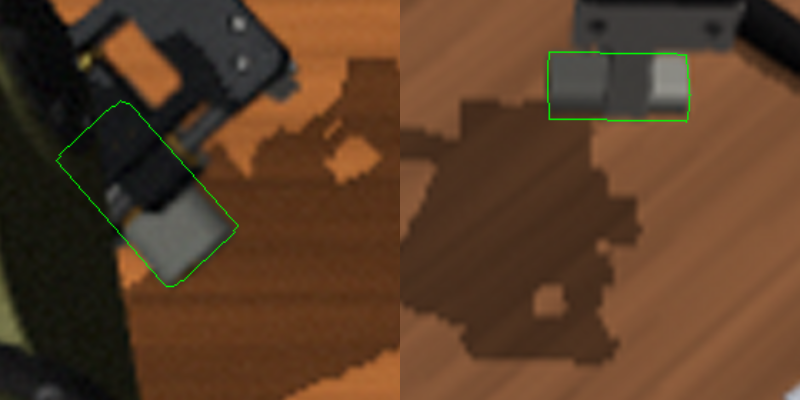

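View pics/b4.png

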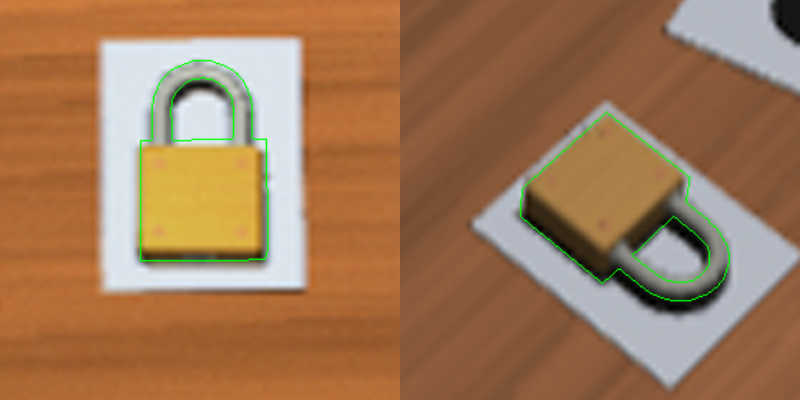

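Call:
arm_command([
  {"translation": [0, 0.8, 0.28], "turn": [0.4, 0, 0]},
  {"translation": [0, 2, 0.7], "turn": [1.1, 0, 0]},
  {"translation": [0, 3.4, 1.2], "turn": [1.9, 0, 0]},
  {"translation": [0, 4.8, 1.7], "turn": [2.7, 0, 0]},
  {"translation": [0, 6.2, 2.2], "turn": [3.5, 0, 0]},
  {"translation": [0, 7.6, 2.7], "turn": [4.3, 0, 0]},
  {"translation": [0, 9, 3.2], "turn": [5.1, 0, 0]},
  {"translation": [0, 10.4, 3.7], "turn": [5.9, 0, 0]},
  {"translation": [0, 11.8, 4.2], "turn": [6.7, 0, 0]},
  {"translation": [0, 13, 4.63], "turn": [7.4, 0, 0]},
  {"translation": [0, 13.8, 4.92], "turn": [7.9, 0, 0]},
  {"translation": [0, 14, 5], "turn": [8, 0, 0]},
])

```text
time_s: 20.05
ee_pos: [0.5902, -0.1186, 0.1009]
eef_rot: [-0.123, 1.569, 3.056]
force: [-0.9, 0.6, -1.0]
grip_width: 0.0319
```

```bash
python3 go.py .6389 -.2318 .1 -100.6
```

```text
t=20.05 at [ 590.2 -118.6  100.9] a=-87.86 F [-0.9  0.6 -1. ] w=31.9 
 tr [0.031, 4.597, -1.776] mm 123 turn [2.547, 0.02, 0.0] deg 13
```

Call:
arm_command([
  {"translation": [0, 1, -0.4], "turn": [0.6, 0, 0]},
  {"translation": [0, 2.2, -0.85], "turn": [1.2, 0, 0]},
  {"translation": [0, 3.4, -1.3], "turn": [1.9, 0, 0]},
  {"translation": [0, 4.3, -1.65], "turn": [2.4, 0, 0]},
  {"translation": [0, 4.6, -1.78], "turn": [2.55, 0, 0]},
  {"translation": [0, 4.6, -1.78], "turn": [2.55, 0, 0]},
  {"translation": [0, 4.6, -1.78], "turn": [2.55, 0, 0]},
  {"translation": [0, 4.6, -1.78], "turn": [2.55, 0, 0]},
])

```text
time_s: 20.72
ee_pos: [0.6391, -0.227, 0.1021]
eef_rot: [-0.376, 1.57, 2.588]
force: [-0.3, 0.5, -1.3]
grip_width: 0.0319
```

```bash
python3 go.py .6389 -.2318 .0268 -100.6; python3 - <<'E'
from fit import *
im={n:optics.camera(n) for n in CAL}
p=ctrl.get_obs()['ee_pos']
outline(im,[('oval',(p[0],p[1],np.radians(-10.6)),p[2]-.0228),('pad',(.639,-.2318,np.radians(-10.6)),0)],'pics/b5.png',w=90)
E
```

```text
t=20.72 at [ 639.1 -227.   102.1] a=-100.17 F [-0.3  0.5 -1.3] w=31.9 
 tr [3.01, 0.192, -0.03] mm 75 turn [0.085, 0.013, 0.005] deg 0
```

View pics/b5.png

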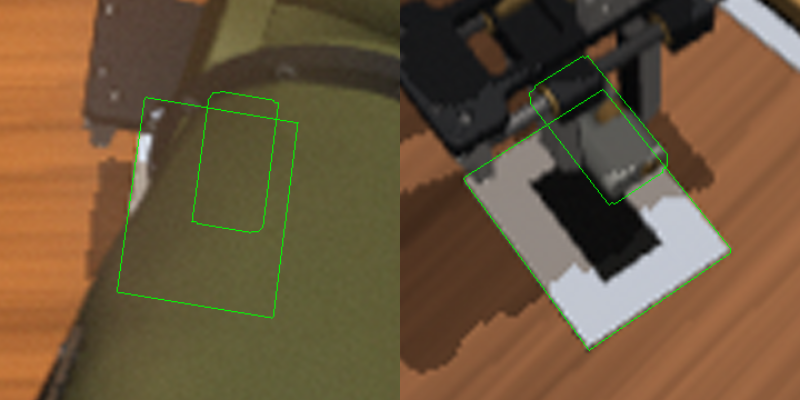

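Call:
arm_command([
  {"translation": [0.6, 0.1, -0.01], "turn": [0.08, 0, 0]},
  {"translation": [1.3, 0.19, -0.02], "turn": [0.08, 0, 0]},
  {"translation": [1.9, 0.19, -0.02], "turn": [0.08, 0, 0]},
  {"translation": [2.4, 0.19, -0.02], "turn": [0.08, 0, 0]},
  {"translation": [2.7, 0.19, -0.02], "turn": [0.08, 0, 0]},
  {"translation": [2.8, 0.19, -0.02], "turn": [0.08, 0, 0]},
  {"translation": [2.85, 0.19, -0.02], "turn": [0.08, 0, 0]},
  {"translation": [2.85, 0.19, -0.02], "turn": [0.08, 0, 0]},
  {"translation": [2.85, 0.19, -0.02], "turn": [0.08, 0, 0]},
  {"translation": [2.85, 0.19, -0.02], "turn": [0.08, 0, 0]},
])

```text
time_s: 21.65
ee_pos: [0.6394, -0.2335, 0.0321]
eef_rot: [2.905, 1.57, -0.424]
force: [0.6, 0.2, -1.3]
grip_width: 0.0322
```

```bash
python3 go.py .6389 -.2318 .0268 -100.6
```

```text
t=21.65 at [ 639.4 -233.5   32.1] a=-100.70 F [ 0.6  0.2 -1.3] w=32.2 
 tr [0.212, -0.062, 0.034] mm 6 turn [-0.02, -0.013, -0.003] deg 0
```

Call:
arm_command([
  {"translation": [0.06, -0.04, 0.02], "turn": [-0.02, 0, 0]},
  {"translation": [0.12, -0.05, 0.02], "turn": [-0.02, 0, 0]},
  {"translation": [0.17, -0.05, 0.02], "turn": [-0.02, 0, 0]},
  {"translation": [0.17, -0.05, 0.02], "turn": [-0.02, 0, 0]},
  {"translation": [0.17, -0.05, 0.02], "turn": [-0.02, 0, 0]},
  {"translation": [0.17, -0.05, 0.02], "turn": [-0.02, 0, 0]},
])

```text
time_s: 22.15
ee_pos: [0.6388, -0.2321, 0.027]
eef_rot: [0.204, 1.571, -3.123]
force: [0.9, 0.0, -1.6]
grip_width: 0.0324
```

```bash
python3 go.py .6389 -.2318 .0268 -100.6
```

```text
t=22.15 at [ 638.8 -232.1   27. ] a=-100.61 F [ 0.9  0.  -1.6] w=32.4 
 tr [0.007, -0.012, -0.001] mm 0 turn [-0.002, 0.0, -0.0] deg 0
```

Call:
arm_command([
  {"translation": [0.01, -0.01, 0], "turn": [0, 0, 0]},
  {"translation": [0.02, -0.01, 0], "turn": [0, 0, 0]},
  {"translation": [0.02, -0.01, 0], "turn": [0, 0, 0]},
  {"translation": [0.02, -0.01, 0], "turn": [0, 0, 0]},
])

```text
time_s: 22.48
ee_pos: [0.6389, -0.2319, 0.0268]
eef_rot: [2.648, 1.57, -0.679]
force: [-2.2, -0.2, 3.7]
grip_width: 0.0317
```

```bash
python3 go.py .6389 -.2318 .0268 -100.6
```

```text
t=22.48 at [ 638.9 -231.9   26.8] a=-100.61 F [-2.2 -0.2  3.7] w=31.7 
 tr [0.002, -0.004, 0.002] mm 0 turn [-0.002, -0.003, -0.002] deg 0
```

Contact felt; release and rise.

Call:
arm_command([
  {"translation": [0, 0, 0], "turn": [0, 0, 0]},
  {"translation": [0, 0, 0], "turn": [0, 0, 0]},
  {"translation": [0, 0, 0], "turn": [0, 0, 0]},
  {"translation": [0, 0, 0], "turn": [0, 0, 0]},
  {"translation": [0, 0, 0], "turn": [0, 0, 0]},
  {"translation": [-1, 0, 0], "turn": [0, 0, 0]},
  {"translation": [-2.2, 0, 0], "turn": [0, 0, 0]},
  {"translation": [-3.4, 0, 0], "turn": [0, 0, 0]},
  {"translation": [-4, 0, 0], "turn": [0, 0, 0]},
  {"translation": [-4, 0, 0], "turn": [0, 0, 0]},
  {"translation": [-4, 0, 0], "turn": [0, 0, 0]},
], gripper=52)

```text
time_s: 23.4
ee_pos: [0.639, -0.2318, 0.1268]
eef_rot: [2.956, 1.57, -0.37]
force: [-1.0, 0.5, -0.3]
grip_width: 0.0519
```

```bash
python3 go.py .4312 -.2124 .12 -100; python3 - <<'E'
E
```

```text
t=23.40 at [ 639.  -231.8  126.8] a=-100.61 F [-1.   0.5 -0.3] w=51.9 
 tr [0.263, 0.766, 8.314] mm 209 turn [-0.121, -0.011, -0.002] deg 1
```

Call:
arm_command([
  {"translation": [0.1, 0.07, 0.8], "turn": [0, 0, 0]},
  {"translation": [0.2, 0.18, 2], "turn": [0, 0, 0]},
  {"translation": [0.2, 0.3, 3.3], "turn": [0, 0, 0]},
  {"translation": [0.2, 0.42, 4.6], "turn": [0, 0, 0]},
  {"translation": [0.2, 0.54, 5.9], "turn": [0, 0, 0]},
  {"translation": [0.2, 0.66, 7.1], "turn": [0, 0, 0]},
  {"translation": [0.2, 0.74, 7.9], "turn": [0, 0, 0]},
  {"translation": [0.2, 0.77, 8.3], "turn": [0, 0, 0]},
  {"translation": [0.2, 0.77, 8.31], "turn": [0, 0, 0]},
  {"translation": [0.2, 0.77, 8.31], "turn": [0, 0, 0]},
  {"translation": [0.2, 0.77, 8.31], "turn": [0, 0, 0]},
], gripper=64)

```text
time_s: 24.32
ee_pos: [0.4316, -0.2125, 0.1209]
eef_rot: [-0.376, 1.57, 2.581]
force: [-0.5, -1.2, -0.5]
grip_width: 0.064
```

```bash
python3 go.py .4312 -.2124 .024 -100.6; python3 - <<'E'
from fit import *
im={n:optics.camera(n) for n in CAL}
outline(im,[('oval',(.639,-.2318,np.radians(-10.6)),.004)],'pics/b6.png',w=70)
outline(im,[('round',(.4312,-.2124,0),0)],'pics/b7.png',w=80)
E
```

```text
t=24.32 at [ 431.6 -212.5  120.9] a=-100.60 F [-0.5 -1.2 -0.5] w=64.0 
 tr [3.876, 0.0, 0.012] mm 97 turn [-0.0, 0.008, 0.003] deg 0
```

View pics/b6.png

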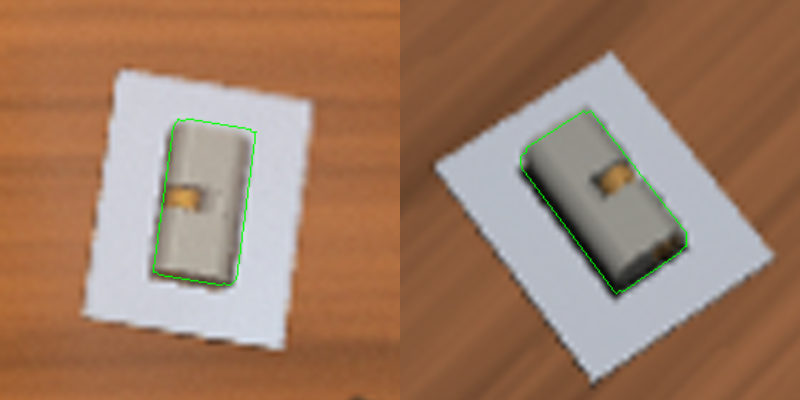

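View pics/b7.png

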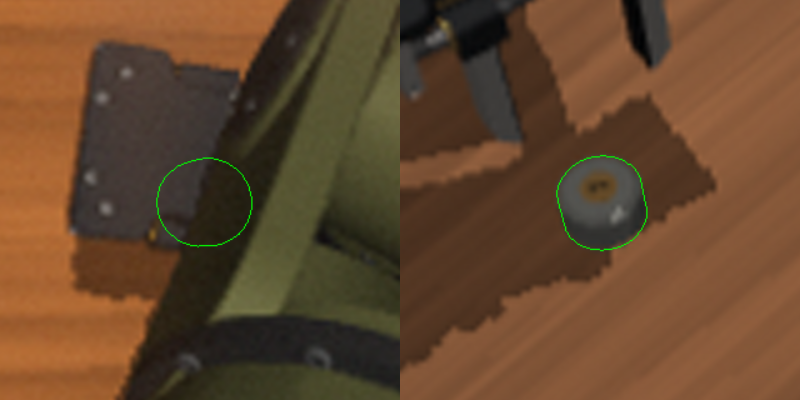

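Call:
arm_command([
  {"translation": [1.2, 0, 0.01], "turn": [0, 0, 0]},
  {"translation": [2.4, 0, 0.01], "turn": [0, 0, 0]},
  {"translation": [3.2, 0, 0.01], "turn": [0, 0, 0]},
  {"translation": [3.6, 0, 0.01], "turn": [0, 0, 0]},
  {"translation": [3.8, 0, 0.01], "turn": [0, 0, 0]},
  {"translation": [3.87, 0, 0.01], "turn": [0, 0, 0]},
  {"translation": [3.87, 0, 0.01], "turn": [0, 0, 0]},
  {"translation": [3.87, 0, 0.01], "turn": [0, 0, 0]},
  {"translation": [3.87, 0, 0.01], "turn": [0, 0, 0]},
])

```text
time_s: 25.17
ee_pos: [0.4314, -0.2127, 0.0258]
eef_rot: [2.793, 1.569, -0.533]
force: [-0.1, -0.5, 0.3]
grip_width: 0.0638
```

```bash
python3 go.py .4312 -.2124 .024 -100.6
```

```text
t=25.17 at [ 431.4 -212.7   25.8] a=-100.60 F [-0.1 -0.5  0.3] w=63.8 
 tr [0.07, -0.012, 0.012] mm 2 turn [-0.001, -0.019, -0.007] deg 0
```

Call:
arm_command([
  {"translation": [0.05, 0, 0], "turn": [0, 0, 0]},
  {"translation": [0.05, 0, 0], "turn": [0, 0, 0]},
  {"translation": [0.05, 0, 0], "turn": [0, 0, 0]},
  {"translation": [0.05, 0, 0], "turn": [0, 0, 0]},
  {"translation": [0.05, 0, 0], "turn": [0, 0, 0]},
  {"translation": [0.05, 0, 0], "turn": [0, 0, 0]},
  {"translation": [0.05, 0, 0], "turn": [0, 0, 0]},
  {"translation": [0.05, 0, 0], "turn": [0, 0, 0]},
  {"translation": [0.05, 0, 0], "turn": [0, 0, 0]},
], gripper=15, force=25)

```text
time_s: 25.92
ee_pos: [0.4309, -0.2125, 0.0236]
eef_rot: [2.531, 1.571, -0.796]
force: [-0.9, 0.1, 3.4]
grip_width: 0.0389
```

```bash
python3 go.py .4312 -.2124 .1 -100.6
```

```text
t=25.92 at [ 430.9 -212.5   23.6] a=-100.61 F [-0.9  0.1  3.4] w=38.9 
 tr [-3.054, -0.006, -0.01] mm 76 turn [-0.001, -0.002, -0.001] deg 0
```

Call:
arm_command([
  {"translation": [-0.4, 0, 0], "turn": [0, 0, 0]},
  {"translation": [-1.2, 0, 0], "turn": [0, 0, 0]},
  {"translation": [-2.2, 0, 0], "turn": [0, 0, 0]},
  {"translation": [-2.9, 0, 0], "turn": [0, 0, 0]},
  {"translation": [-3.2, 0, 0], "turn": [0, 0, 0]},
  {"translation": [-3.2, 0, 0], "turn": [0, 0, 0]},
  {"translation": [-3.2, 0, 0], "turn": [0, 0, 0]},
])

```text
time_s: 26.5
ee_pos: [0.4306, -0.2123, 0.1031]
eef_rot: [-0.4, 1.57, 2.556]
force: [-0.7, -1.4, -1.8]
grip_width: 0.0392
```

```bash
python3 go.py .635 .085 .105 -100.6; python3 - <<'E'
from fit import *
im={n:optics.camera(n) for n in CAL}
p=ctrl.get_obs()['ee_pos']
outline(im,[('round',(p[0],p[1],0),p[2]-.0236)],'pics/b8.png',w=70)
E
```

```text
t=26.50 at [ 430.6 -212.3  103.1] a=-100.61 F [-0.7 -1.4 -1.8] w=39.2 
 tr [-0.076, -13.192, -5.846] mm 361 turn [-0.001, 0.004, 0.002] deg 0
```

View pics/b8.png

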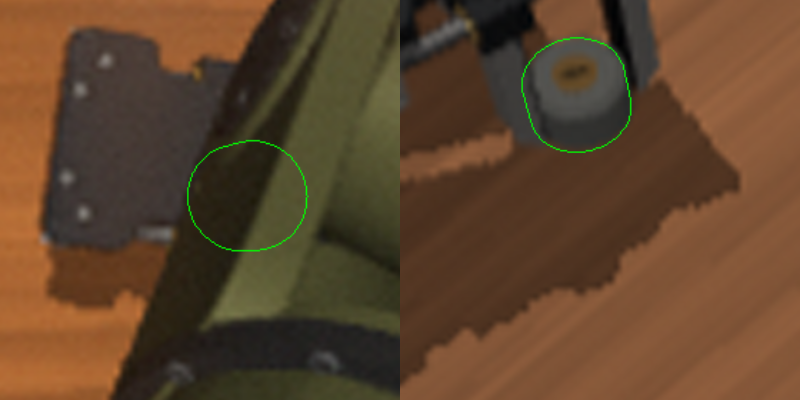

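Call:
arm_command([
  {"translation": [0, -0.7, -0.31], "turn": [0, 0, 0]},
  {"translation": [0, -1.8, -0.8], "turn": [0, 0, 0]},
  {"translation": [0, -3.1, -1.37], "turn": [0, 0, 0]},
  {"translation": [0, -4.5, -2], "turn": [0, 0, 0]},
  {"translation": [0, -5.9, -2.61], "turn": [0, 0, 0]},
  {"translation": [0, -7.3, -3.23], "turn": [0, 0, 0]},
  {"translation": [0, -8.7, -3.86], "turn": [0, 0, 0]},
  {"translation": [0, -10.1, -4.48], "turn": [0, 0, 0]},
  {"translation": [0, -11.4, -5.05], "turn": [0, 0, 0]},
  {"translation": [0, -12.4, -5.5], "turn": [0, 0, 0]},
  {"translation": [0, -13, -5.76], "turn": [0, 0, 0]},
  {"translation": [0, -13.18, -5.85], "turn": [0, 0, 0]},
])

```text
time_s: 27.6
ee_pos: [0.6355, 0.0868, 0.1016]
eef_rot: [0.145, 1.569, 3.103]
force: [0.1, -0.2, -1.6]
grip_width: 0.0391
```

Call:
arm_command([
  {"translation": [0, 0, 0], "turn": [0, 0, 0]},
  {"translation": [0, 0, 0], "turn": [0, 0, 0]},
  {"translation": [0, 0, 0], "turn": [0, 0, 0]},
])

```text
time_s: 27.85
ee_pos: [0.6347, 0.0833, 0.1031]
eef_rot: [0.371, 1.57, -2.957]
force: [-0.8, 0.3, -1.4]
grip_width: 0.0391
```

```bash
python3 go.py .635 .085 .0276 -100.6; python3 - <<'E'
from fit import *
im={n:optics.camera(n) for n in CAL}
p=ctrl.get_obs()['ee_pos']
outline(im,[('round',(p[0],p[1],0),p[2]-.0236)],'pics/b9.png',w=70)
E
```

```text
t=27.85 at [634.7  83.3 103.1] a=-100.67 F [-0.8  0.3 -1.4] w=39.1 
 tr [3.02, -0.069, -0.002] mm 76 turn [-0.014, 0.011, -0.004] deg 0
```

View pics/b9.png

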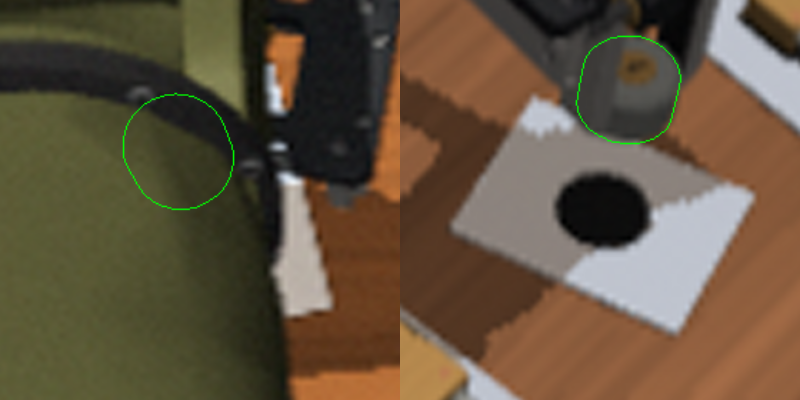

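Call:
arm_command([
  {"translation": [0.6, -0.04, 0], "turn": [0, 0, 0]},
  {"translation": [1.3, -0.04, 0], "turn": [0, 0, 0]},
  {"translation": [1.9, -0.04, 0], "turn": [0, 0, 0]},
  {"translation": [2.4, -0.04, 0], "turn": [0, 0, 0]},
  {"translation": [2.7, -0.04, 0], "turn": [0, 0, 0]},
  {"translation": [2.82, -0.04, 0], "turn": [0, 0, 0]},
  {"translation": [2.88, -0.04, 0], "turn": [0, 0, 0]},
  {"translation": [2.88, -0.04, 0], "turn": [0, 0, 0]},
  {"translation": [2.88, -0.04, 0], "turn": [0, 0, 0]},
  {"translation": [2.88, -0.04, 0], "turn": [0, 0, 0]},
])

```text
time_s: 28.78
ee_pos: [0.6358, 0.0855, 0.0323]
eef_rot: [-2.869, 1.57, 0.088]
force: [0.2, 0.3, -0.8]
grip_width: 0.0392
```

```bash
python3 go.py .635 .085 .0276 -100.6
```

```text
t=28.78 at [635.8  85.5  32.3] a=-100.61 F [ 0.2  0.3 -0.8] w=39.2 
 tr [0.187, 0.027, 0.029] mm 5 turn [-0.001, -0.012, 0.003] deg 0
```

Call:
arm_command([
  {"translation": [0.06, 0.01, 0.02], "turn": [0, 0, 0]},
  {"translation": [0.12, 0.01, 0.02], "turn": [0, 0, 0]},
  {"translation": [0.15, 0.01, 0.02], "turn": [0, 0, 0]},
  {"translation": [0.15, 0.01, 0.02], "turn": [0, 0, 0]},
  {"translation": [0.15, 0.01, 0.02], "turn": [0, 0, 0]},
  {"translation": [0.15, 0.01, 0.02], "turn": [0, 0, 0]},
])

```text
time_s: 29.28
ee_pos: [0.6349, 0.0854, 0.0277]
eef_rot: [-0.552, 1.571, 2.404]
force: [-0.5, -0.5, -1.8]
grip_width: 0.0393
```

```bash
python3 go.py .635 .085 .0276 -100.6
```

```text
t=29.28 at [634.9  85.4  27.7] a=-100.61 F [-0.5 -0.5 -1.8] w=39.3 
 tr [0.006, 0.013, -0.006] mm 0 turn [-0.001, 0.0, 0.0] deg 0
```

Call:
arm_command([
  {"translation": [0.01, 0.01, 0], "turn": [0, 0, 0]},
  {"translation": [0.02, 0.01, 0], "turn": [0, 0, 0]},
  {"translation": [0.02, 0.01, 0], "turn": [0, 0, 0]},
  {"translation": [0.02, 0.01, 0], "turn": [0, 0, 0]},
])

```text
time_s: 29.62
ee_pos: [0.635, 0.0852, 0.0277]
eef_rot: [-2.606, 1.57, 0.35]
force: [-2.7, 1.5, 4.6]
grip_width: 0.0394
```

```bash
python3 go.py .635 .085 .0276 -100.6
```

```text
t=29.62 at [635.   85.2  27.7] a=-100.60 F [-2.7  1.5  4.6] w=39.4 
 tr [0.003, 0.009, -0.0] mm 0 turn [-0.001, -0.004, 0.003] deg 0
```

Contact (+4.6 N); release and rise.

Call:
arm_command([
  {"translation": [0, 0, 0], "turn": [0, 0, 0]},
  {"translation": [0, 0, 0], "turn": [0, 0, 0]},
  {"translation": [0, 0, 0], "turn": [0, 0, 0]},
  {"translation": [0, 0, 0], "turn": [0, 0, 0]},
  {"translation": [0, 0, 0], "turn": [0, 0, 0]},
  {"translation": [-1, 0, 0], "turn": [0, 0, 0]},
  {"translation": [-2.2, 0, 0], "turn": [0, 0, 0]},
  {"translation": [-3.4, 0, 0], "turn": [0, 0, 0]},
  {"translation": [-4.6, 0, 0], "turn": [0, 0, 0]},
  {"translation": [-5, 0, 0], "turn": [0, 0, 0]},
  {"translation": [-5, 0, 0], "turn": [0, 0, 0]},
], gripper=58)

```text
time_s: 30.53
ee_pos: [0.636, 0.0852, 0.1551]
eef_rot: [-2.887, 1.566, 0.07]
force: [0.0, 0.4, -0.7]
grip_width: 0.0578
```

```bash
python3 go.py .35 -.1 .22 -100.6
```

```text
t=30.53 at [636.   85.2 155.1] a=-100.61 F [ 0.   0.4 -0.7] w=57.8 
 tr [-2.654, 9.382, 9.867] mm 347 turn [-0.001, -0.054, 0.014] deg 0
```

Move the arm out of view for a check.

Call:
arm_command([
  {"translation": [-0.5, 1, 1.05], "turn": [0, 0, 0]},
  {"translation": [-0.8, 2, 2.1], "turn": [0, 0, 0]},
  {"translation": [-1.1, 3, 3.15], "turn": [0, 0, 0]},
  {"translation": [-1.4, 4, 4.2], "turn": [0, 0, 0]},
  {"translation": [-1.7, 5, 5.25], "turn": [0, 0, 0]},
  {"translation": [-2, 6, 6.3], "turn": [0, 0, 0]},
  {"translation": [-2.3, 7, 7.35], "turn": [0, 0, 0]},
  {"translation": [-2.5, 8, 8.4], "turn": [0, 0, 0]},
  {"translation": [-2.6, 8.8, 9.25], "turn": [0, 0, 0]},
  {"translation": [-2.65, 9.3, 9.8], "turn": [0, 0, 0]},
  {"translation": [-2.65, 9.38, 9.87], "turn": [0, 0, 0]},
  {"translation": [-2.65, 9.38, 9.87], "turn": [0, 0, 0]},
])

```text
time_s: 31.53
ee_pos: [0.3488, -0.1003, 0.2177]
eef_rot: [-0.257, 1.57, 2.698]
force: [-0.2, 0.4, 0.5]
grip_width: 0.0578
```

```bash
python3 - <<'E'
from fit import *
im={n:optics.camera(n) for n in CAL}
np.savez('ims2.npz',**im)
L=[('round',(.635,.085,0),.004),('large',(.6328,-.0583,np.radians(-.8)),.004),('small',(.6308,.2303,np.radians(-7.4)),.004),('oval',(.639,-.2318,np.radians(-10.6)),.004)]
for i in range(4):
    outline(im,[L[i]],f'pics/z{i}.png',w=60)
cv2.imwrite('pics/zall.png',cv2.resize(np.vstack([np.hstack([cv2.imread(f'pics/z{i}.png') for i in (j,j+1)]) for j in (0,2)]),(800,400)))
crop(im['top'],280,210,400,280,2,'pics/top_end.png')
for c in (('top',),('scene',)):
    for k,p,b in(('smalltop',(.6308,.2303,-.13),1),('largetop',(.6328,-.0583,-.01),1)):
        r,f,d=fitbrass(im,k,p,.004,c,rad=.05);print(c,k,np.round(r*1000,1),np.degrees(r[2]).round(2),round(f,3))
E
```

```text
('top',) smalltop [ 628.6  230.5 -130.8] -7.5 0.061
('top',) largetop [630.3 -56.8 -21.7] -1.24 0.022
('scene',) smalltop [ 630.8  230.2 -132.2] -7.58 0.056
('scene',) largetop [632.6 -58.6 -21.2] -1.22 0.022
```

View pics/zall.png

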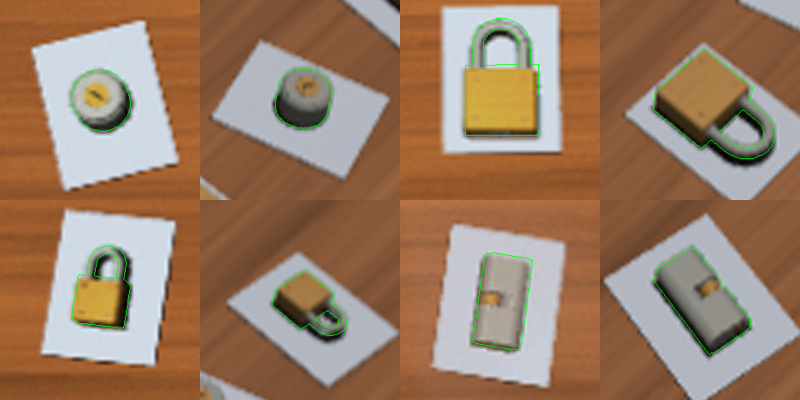

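View pics/top_end.png

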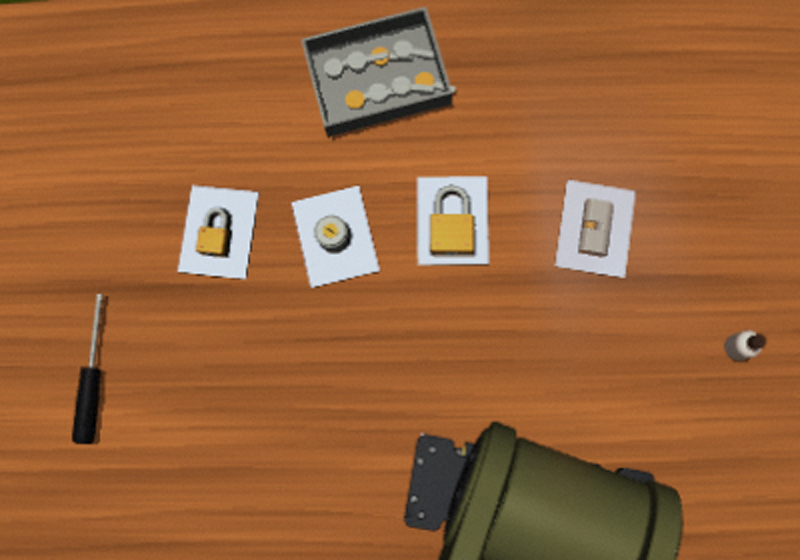

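```bash
python3 - <<'E'
from fit import *
im=np.load('ims2.npz'); i0=np.load('ims0.npz')
crop(im['top'],307,180,50,60,8,'pics/q1.png');crop(im['scene'],316,250,70,60,8,'pics/q2.png')
a=cv2.imread('pics/q1.png');b=cv2.imread('pics/q2.png');cv2.imwrite('pics/q.png',cv2.resize(np.hstack([a,b]),None,fx=.83,fy=.83))
for c in (('top',),('scene',)):
    # full-body fits, dark sides included, shackle excluded by mask
    r,f,d=fit(im,'round',(.635,.085,0),.004,c);print(c,np.round(r*1000,1),f)
E
```

```text
('top',) [635.  85.   0.] 1.0
('scene',) [635.  85.   0.] 1.0
```

View pics/q.png

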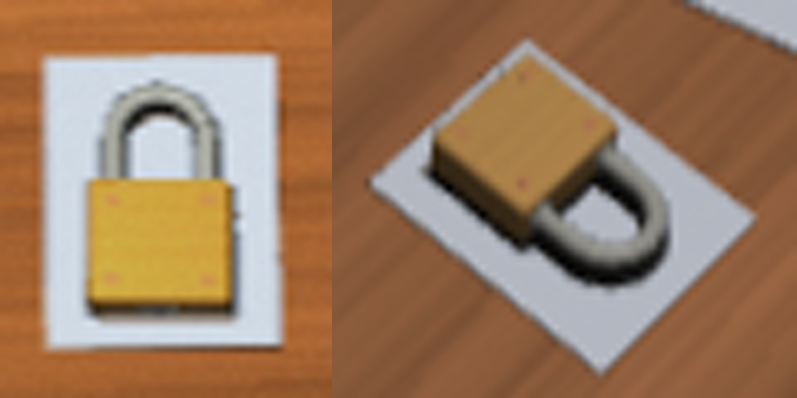

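```bash
python3 - <<'E'
import fit as F
from fit import *
im=np.load('ims2.npz')
for thr in (42,60,75,90):
    F.mask_brass=lambda n,i,k:(up(i)[...,0]-up(i)[...,2])>(thr if n=='top' else thr*.75)
    for c in ('top','scene'):
        for k,p in(('smalltop',(.6308,.2303,-.13)),('largetop',(.6328,-.0583,-.01))):
            r,f,d=fitbrass(im,k,p,.004,(c,),rad=.05);print(thr,c,k,np.round(r[:2]*1000,1),np.degrees(r[2]).round(2),round(f,3))
o=ctrl.get_obs();print(o['time_s'],o['grip_width'])
for n in('oil_bottle','screwdriver'):
  i=optics.camera('scene'); print(n,[np.round(m['at'],1) for m in models.mark_of(n,'scene')[:1]])
a,b=np.load('ims0.npz')['scene'].astype(int),im['scene'].astype(int)
print(abs(a-b)[285:315,145:170].max(),abs(a-b)[95:140,340:395].max())
E
```

```text
42 top smalltop [628.6 230.5] -7.5 0.061
42 top largetop [630.3 -56.8] -1.24 0.022
42 scene smalltop [630.8 230.3] -7.7 0.16
42 scene largetop [632.7 -58.9] -1.31 0.119
60 top smalltop [628.9 230.9] -6.41 0.035
60 top largetop [630.4 -56.8] -1.09 0.012
60 scene smalltop [630.6 230.4] -6.86 0.048
60 scene largetop [632.6 -58.5] -1.35 0.018
75 top smalltop [628.8 231. ] -6.62 0.065
75 top largetop [630.7 -56.3] -1.27 0.034
75 scene smalltop [630.7 231.1] -6.15 0.086
75 scene largetop [632.8 -57.9] -1.39 0.044
90 top smalltop [628.9 231.1] -7.87 0.107
90 top largetop [630.6 -56.9] -1.53 0.052
90 scene smalltop [630.5 232. ] -6.59 0.16
90 scene largetop [632.4 -58.2] -2.45 0.086
31.6333 0.05816345058045291
oil_bottle [array([161.4, 305.2])]
screwdriver [array([367.1, 124.6])]
4 4
```

```bash
python3 - <<'E'
import fit as F
from fit import *
a=np.load('ims0.npz'); b=np.load('ims2.npz')
def mb(n,i,k):
    f=up(i); g=f[...,1]/np.maximum(f[...,0],1); d=f[...,0]-f[...,2]
    return (g>.72)&(d>60) if n=='top' else (g>.70)&(d>50)
F.mask_brass=mb
for nm,im,k,p,z in(('bench',a,'largetop',(.4545,.0045,np.radians(55.5)),0),('placed',b,'largetop',(.6328,-.0583,-.01),.004),('placed lower',b,'largetop',(.6328,-.0583,-.01),0),('small0',a,'smalltop',(.631,-.0618,.2),.004),('small1',b,'smalltop',(.6308,.2303,-.13),.004)):
    for c in ('top','scene'):
        r,f,d=fitbrass(im,k,p,z,(c,),rad=.05);print(nm,c,np.round(r[:2]*1000,1),np.degrees(r[2]).round(2),round(f,3))
E
```

```text
bench top [454.4   4.4] 55.17 0.056
bench scene [455.1   2.9] 55.3 0.085
placed top [630.7 -56.8] -1.11 0.052
placed scene [632.4 -58.2] -1.2 0.081
placed lower top [632. -57.] -1.12 0.04
placed lower scene [631.  -56.2] -1.47 0.077
small0 top [630.9 -61.2] 12.72 0.113
small0 scene [632.1 -62.7] 10.32 0.08
small1 top [629.4 231.4] -6.36 0.112
small1 scene [630.2 230.5] -6.37 0.093
```

```bash
python3 -c "
from station import ctrl
print(ctrl.hand_in(), ctrl.get_obs()['time_s'])"
```

```text
the job is handed in; nothing more can be done
the job is handed in; nothing more can be done
```

All four locks now lie flat on their own pads, pointing the way of the silhouettes, and the job is handed in at about 32 s of the 104 s allowed. I moved the small padlock off the large pad first, then placed the large padlock, the oval cylinder and the round cylinder. I lowered each one until the wrist force showed contact and then let it go. The gripper was clear of everything at the end.

**Final positions:** both cameras show each lock on its silhouette. The numbers below are the padlock checks; the two cylinders I checked only by overlaying the expected outline, and both matched.
- **Scene camera:** both padlocks are within about 1 mm of target.
- **Top camera:** it puts both padlocks about 2 mm nearer the robot, and the large one about 2 mm to its left as well.
- **Disagreement:** I did not fully resolve this. It is about the size of the stated 2 mm calibration error plus a fitting bias I also saw before the large padlock was moved. I put the real padlock error at about 2 mm or less, with angles within about 1°, so I left them where they were.

**Failed check:** an automatic camera fit on the placed round cylinder found nothing to match.

**Bystanders:** the oil bottle and the screwdriver look unchanged in the scene pictures from start to end.

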